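# Hang the gravity-feed reservoir over the flow cell

### The job

Set up the gravity feed: take the steel S-hook off its peg, hook it over the stand's bar, draw it along the bar until it drops into the turned groove, and let go of it there. Then hang the bottle by its hanger's top wire in the hook's lower curl and leave it hanging upright and still, the hook still down in the groove. The bar is levelled and only hand-clamped, so never load the stand with more than 20 N; keep the bottle upright and leave the other things where they are.

Things in the scene. Friction and masses are not known exactly. Their poses are not given: they have to be found in the camera images.
- stand: Gravity-feed stand, fixed: grey base plate 105 x 345 mm, 14 mm high, a flow cell on it (top at 22 mm); two upright 12 mm rods, 300 mm apart, 350 mm tall, carry a level round bar in front of them in boss heads. Origin on the table under the bar, midway between the rods; x points from the bar to the rods (22 mm behind it), y along the bar, z up. 276 mm of bar are clear between the bosses.
- bar_mid (a point): Point on the bar's axis midway between the rods, 320 mm above the table; axes as the stand's. Bar 14 mm thick. It has one turned groove, 3.5 mm deep, 10 mm wide at the floor, 15 mm at the mouth. The bar was clamped by eye: the groove's place is NOT measured, it lies up to 35 mm either side of this point along y. A hook drawn along under light pressure sinks 3.5 mm into it.
- hook_mid (a point): Centre of the loose S-hook (mid-shank), hanging on the peg at first. 7 mm steel wire, 127 mm tall, 44 mm wide, 90 g; z up, x away from the robot, lies in its xz plane. Curls (centreline radius 18 mm) are centred 42 mm above and below. Shank from (-18,0,42) to (18,0,-42) mm. The upper curl's inside top is 56.5 mm above this point; its tip (x = +18) is on the far side and ends 35 mm above it.
- hook_low (a point): On the S-hook: the inside bottom of its lower curl, 56.5 mm below hook_mid, axes as the hook's. The lower curl is open upwards on the -x side: its tip stands there (wire centre at x = -18 mm) and ends 21 mm above this point; the shank side is at +x (wire centre x = +18 mm, 14 mm up). Clear width inside 29 mm.
- peg (a point): Point on the axis of the level peg where the hook hangs at first (within 6 mm along the peg); peg 10 mm thick, 250 mm above the table, along this frame's y; fixed. Its post stands 70 mm away on the +y side (round foot 76 mm across, boss 18 mm); on the -y side the peg ends after 29 mm in a 16 mm ball, which stands 3 mm above the peg.
- bottle: The reservoir: loose amber reagent bottle, black cap, in a wire hanger; 0.2 to 0.4 kg in all. Origin at the centre of its underside, z up, y along the hanger's top wire.
- bottle_mid (a point): Centre of the bottle's round body (58 mm across, straight to 75 mm up), 46 mm above its underside. The cap, 30 mm across, ends 111 mm above the underside. At first it stands on the top plate (80 x 80 mm, 150 mm above the table) of a fixed laboratory jack, whose black knob (26 mm) stands out 10 mm on the robot's side.
- hanger_top (a point): Centre of the 5 mm wire at the raised middle of the bottle hanger's top, 165 mm above the bottle's underside, on its axis. The wire runs along the bottle's y, 6 mm lower from 9 mm to either side, and turns down into two legs 30 mm either side. The window under it, down to the cap, is 51 mm tall at the middle. Hung up, this point lies 2.5 mm above hook_low.
- beaker: Bystander, to be left where it is: empty 100 ml glass beaker, 57 mm across, 70 mm tall, near the front edge of the table. Origin at the centre of its underside.
- timer: Bystander, to be left where it is: white lab timer, 58 mm wide, 60 mm tall, behind the work on the left. Origin at the centre of its underside.
- slide_box: Bystander, to be left where it is: dark slide carton, 62 x 107 x 36 mm, far left. Origin at the centre of its underside.
- tape: Bystander, to be left where it is: roll of white tape lying flat, 60 mm across, 19 mm high, near the front edge. Origin at the centre of its underside.
- marker: Bystander, to be left where it is: white marker pen with a black cap, 134 mm long, 13 mm thick, lying in front of the stand along the table's front edge. Origin at the centre of its underside.
- water: Bystander, to be left where it is: white plastic reagent bottle, 68 mm across, 148 mm tall, behind the stand. Origin at the centre of its underside.
- tip_box: Bystander, to be left where it is: box of pipette tips with clear lid, 92 x 124 x 70 mm, far right. Origin at the centre of its underside.

How it is judged:
By the outcome, as a careful person would: the job done as asked, in the order asked, and still so for the second after the job is handed in, with the robot touching nothing.
It also fails if it takes over 72 s, if anything falls off the work surface, if the arm or the gripper's body presses on something with over 40 N, if the wrist force passes 120 N, or if a joint passes its speed limit or range.

### The arm

A 7-joint arm with a two-finger parallel gripper is mounted at the origin on a cart in front of the work surface, level with it; the furniture and walls round the work are solid. World frame = base frame: x ahead of the robot, y to its left, z up, the work surface at z = 0. Lengths are in m, angles in rad, forces in N, time in s.
With the tool pointing down it reaches from about 0.4 to 0.9 m from the base axis. Payload 5.6 kg.
Tool frame: the origin (TCP) lies midway between the tips of the shut fingers; the grasp point (between the pads) lies r.grip_point_offset behind it (r.grip_point_offset is the distance from the TCP to the grasp point, in m); z points along the fingers, y is the line along which they close (so a half turn about z gives the same grasp; the last joint's range is limited). The gripper opens to 92 mm and grips with 3 to 60 N. Pads are 20 mm wide; open, the fingers measure 128 mm over their backs; the gripper's body (75 mm by 189 mm) begins 69 mm behind the grasp point.
Start: joints at [-1.374, 0.468, -0.012, 1.603, 0.006, 1.071, -0.056], TCP at [0.154, 0.631, 0.215] pointing down, gripper open.
Joint ranges: [-2.53, 2.53], [-0.31, 2.02], [-1.57, 1.55], [0.28, 2.44], [-1.29, 4.43], [0.15, 1.84], [-2.92, 2.92]. Speed limits (rad/s): [2.57, 2.57, 3.14, 3.14, 3.14, 3.14, 3.14].

### API

Orientations are given as a unit quaternion [x, y, z, w].
In Python, from station import sensors, viewer, ticket, r gives the robot as it stands. The module is installed in compiled form; this text tells all that it offers.
- The arm moves only by the shell command python3 -m crank 'ROWS' [OPENING] [FORCE]. ROWS is JSON, a list of rows, each an object of numbers: "tx", "ty", "tz": the shift along the world's x, y, z in m; "rx", "ry", "rz": the turn, a rotation vector about the world's x, y, z in rad. In form: [{"tx": .., "ty": .., "tz": .., "rx": .., "ry": .., "rz": ..}, ...]. A call has 1 to 20 rows; each row is the pose to reach, as a shift and turn from the pose commanded when the call began; what a row does not reach only later rows make up. A row lasts 1/12 s, in which the tool goes at most 41.7 mm and 7.16 degrees, less where a joint would pass 70% of its speed; a pose out of reach is approached as far as the arm can. A call with a gripper value outside its range is refused whole. OPENING is the finger opening in m, from 0 to 0.0919, set as the call begins (- or left out, the last holds). The fingers move at their own pace and stop on an object; FORCE is the grip in N (left out, the last holds). Time passes only in rows, so rows that repeat a pose let the fingers close. It gives the time, the measured TCP pose, the force, the opening and the grip force at its end, in the units of the state.
- sensors.state(): the state, without advancing time (a new reading comes with each control period).
- viewer.read_camera(name): name is "side" or "top"; returns a dict with "color" (480x640x3 uint8, red, green, blue), "range_z" (480x640 float32, m along the optical axis (not along the pixel's ray), 0 where there is no reading), "fov_y" (degrees; the focal length in pixels is half the picture's height over the tangent of half this angle, whatever the lens; pixels are square), "cx", "cy" (the principal point, pixels), "rvec" (rotation vector, rad) and "tvec" (3), from world to camera coordinates, as OpenCV has them. Camera axes: x right, y down, z forward; pixel columns grow to the right and rows downward; lengths in m; the calibration is good to about 2 mm. A picture is of the moment at which its call begins.
- ticket.hand_in(): hands the job in; it is judged then, once.
The state is a dict: "time_s": time; "joints": joint angles; "qvel": joint speeds; "joint_torque": joint torques, N m; "ee_pos": TCP position; "tool_rot": TCP orientation; "wrist_force": force on the tool from outside, world axes, zero at the start; "torque": the same for the moment, N m; "opening": finger opening in m; "grip_force": force on a finger pad.
Only numpy, scipy, OpenCV 4.12 (cv2) and the standard library are available. Lean on these libraries where they do the work, as an engineer would, in place of code of your own. Each camera call takes 0.05 s, during which the arm holds its last target. There are 200 camera calls.

## Working session

There is one attempt and no reset: what is moved stays moved. The work goes in short steps, Python scripts to look and compute and a shell command to move; the robot and the scene stay as the last step left them, time stands still between calls to the robot, and variables do not carry over. Pictures are saved under pics/ and viewed, at most 10 in all, crops included, and the job is handed in when it is done.

```bash
ls; mkdir -p pics; cat > h.py <<'E'
import numpy as np, cv2
from station import sensors, viewer, ticket, r
def cam(n):
    d=viewer.read_camera(n); H=d['color'].shape[0]
    f=H/2/np.tan(np.radians(d['fov_y'])/2)
    R=cv2.Rodrigues(np.array(d['rvec'],float))[0]; t=np.array(d['tvec'],float).ravel()
    return d,f,R,t
def cloud(d,f,R,t):
    z=d['range_z'].astype(float); v,u=np.mgrid[:z.shape[0],:z.shape[1]]
    P=np.stack([(u-d['cx'])/f*z,(v-d['cy'])/f*z,z],-1)
    W=(P-t)@R; W[z==0]=np.nan; return W
def ray(d,f,R,t,u,v):
    c=-R.T@t; q=R.T@np.array([(u-d['cx'])/f,(v-d['cy'])/f,1]); return c,q
def proj(d,f,R,t,p):
    q=R@np.array(p)+t; return q[0]/q[2]*f+d['cx'],q[1]/q[2]*f+d['cy']
def save(n,img): cv2.imwrite('pics/'+n+'.png',img[...,::-1])
E
python3 - <<'E'
from h import *
for n in('side','top'):
    d,f,R,t=cam(n); save(n+'0',d['color']); print(n,f,-R.T@t,R[2],d['cx'],d['cy'],(d['range_z']>0).mean())
s=sensors.state(); print(s['ee_pos'],s['tool_rot'],s['time_s'],s['opening'],r.grip_point_offset,s['wrist_force'])
E
```

```text
pics
side 536.0929446281859 [ 0.01112377 -1.06583899  1.2149517 ] [ 0.33608422  0.67664137 -0.65513651] 320.70550963418356 239.95255016896934 0.9958138020833334
top 485.21625262831276 [-0.2177333   0.01619237  1.89068175] [ 0.40073779 -0.03803035 -0.91540314] 323.9339556274705 239.83923378260684 0.9958430989583333
[0.15435417 0.63085581 0.21374053] [ 1.19655775e-01  9.92815112e-01 -8.05454457e-04 -2.26483948e-05] 0.1 0.0917089010061157 0.0187 [-0.27603902  0.71892616 -0.39644367]
```

View pics/side0.png

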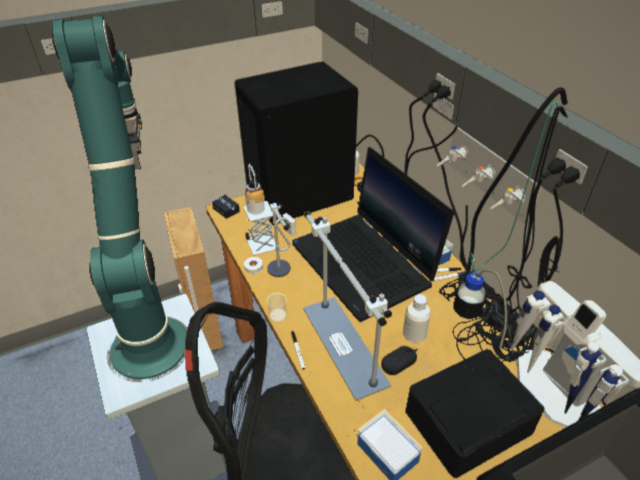

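View pics/top0.png

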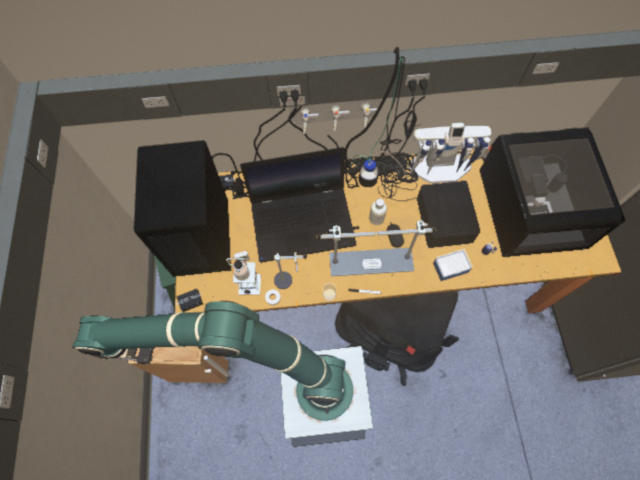

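The side view shows the jack with the bottle at about (254,195), the peg post at (278,268) and the bar running from (318,225) to (378,305). In the top view the bottle is at (240,265), the peg at (290,258) and the bar at (335..428, 233). I'll look closer and use depth.

```bash
python3 - <<'E'
from h import *
a=cam('side'); b=cam('top')
A=cv2.resize(a[0]['color'][160:310,235:395],None,fx=4,fy=4,interpolation=cv2.INTER_CUBIC)
B=cv2.resize(b[0]['color'][215:305,225:445],None,fx=3.6,fy=3.6,interpolation=cv2.INTER_CUBIC)
save('sideA',A); save('topA',B)
for n,c in(('side',a),('top',b)):
    W=cloud(*c)
    x,y,z=W[...,0],W[...,1],W[...,2]
    m=(x>.35)&(x<.9)&(y>-.5)&(y<.5)
    # bar points
    for nm,lo,hi,yl,yh in(('bar',.315,.332,-.45,.1),('peg',.248,.262,-.1,.35),('plate',.01,.018,-.5,.2),('jack',.146,.154,.1,.5),('hangtop',.29,.33,.2,.5)):
        k=m&(z>lo)&(z<hi)&(y>yl)&(y<yh)
        P=W[k]; vu=np.argwhere(k)
        if len(P): print(n,nm,len(P),'med',np.round(np.median(P,0),3),'min',np.round(P.min(0),3),'max',np.round(P.max(0),3),'px',vu.min(0)[::-1],vu.max(0)[::-1])
E
```

```text
side bar 944 med [ 0.473 -0.283  0.326] min [ 0.455 -0.45   0.315] max [ 0.899 -0.024  0.332] px [304 210] [479 325]
side peg 870 med [0.715 0.194 0.255] min [ 0.412 -0.1    0.248] max [0.898 0.348 0.262] px [245 136] [432 247]
side plate 4329 med [ 0.502 -0.221  0.015] min [ 0.351 -0.496  0.01 ] max [0.9   0.199 0.018] px [244 222] [513 408]
side jack 431 med [0.522 0.268 0.15 ] min [0.401 0.106 0.146] max [0.842 0.485 0.154] px [244 166] [384 235]
side hangtop 1201 med [0.638 0.336 0.31 ] min [0.431 0.204 0.29 ] max [0.849 0.499 0.33 ] px [246 122] [375 178]
top bar 474 med [ 0.476 -0.244  0.326] min [ 0.457 -0.444  0.315] max [ 0.897 -0.022  0.332] px [316 134] [435 239]
top peg 445 med [0.822 0.12  0.256] min [ 0.412 -0.098  0.248] max [0.865 0.349 0.262] px [215 155] [326 271]
top plate 2970 med [ 0.542 -0.137  0.015] min [ 0.35  -0.498  0.01 ] max [0.898 0.2   0.018] px [260 172] [436 303]
top jack 190 med [0.478 0.24  0.15 ] min [0.403 0.105 0.146] max [0.84  0.497 0.154] px [182 181] [280 281]
top hangtop 432 med [0.513 0.34  0.31 ] min [0.432 0.204 0.29 ] max [0.846 0.499 0.33 ] px [168 160] [249 261]
```

View pics/sideA.png

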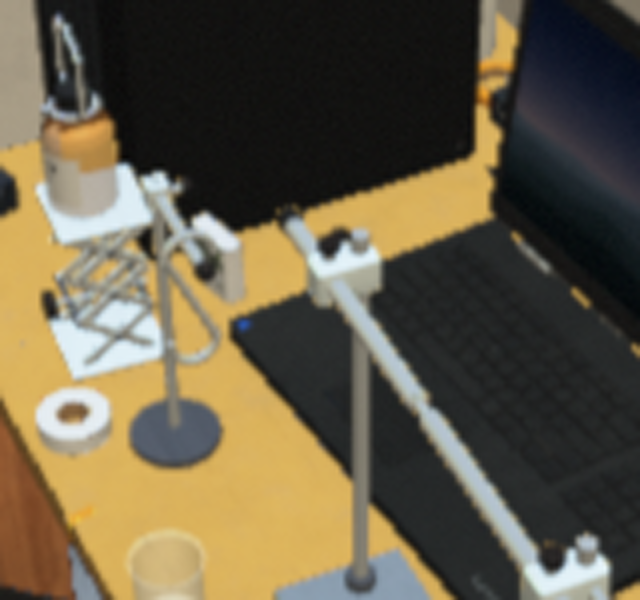

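View pics/topA.png

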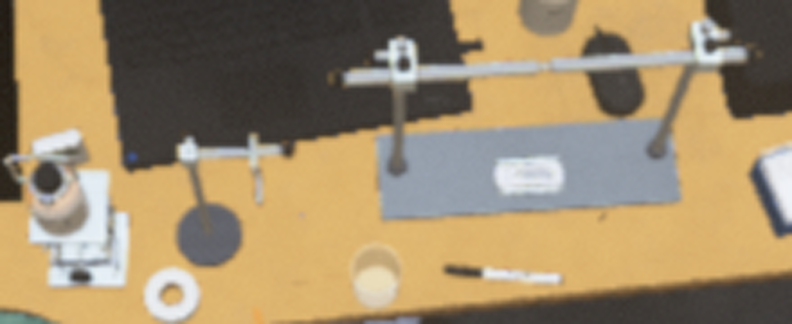

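Side crop: the groove is a notch at about (427,410), full-image (342,262). The hook hangs on the peg near its ball end, with the upper curl at about (180,240) and the lower curl at about (195,355), opening toward the robot. Top crop: groove at about (545,67), full-image (376,234); the hook crosses the peg at about (254,150), full-image (296,257). Next I fit lines to the depth data.

```bash
python3 - <<'E'
from h import *
a=cam('side'); b=cam('top')
def fit(P):
    c=np.median(P,0)
    for _ in range(5):
        dr=np.linalg.svd(P-c,full_matrices=False)[2][0]; e=np.linalg.norm(np.cross(P-c,dr),axis=1); P=P[e<max(.008,2.0*np.median(e))]; c=P.mean(0)
    return c,dr*np.sign(dr[1]),P
def at(n,c,u,v,z):
    C,q=ray(*c,u,v); print(n,(u,v),'z',z,np.round(C+q*(z-C[2])/q[2],4))
for n,c in(('side',a),('top',b)):
    W=cloud(*c); x,y,z=W[...,0],W[...,1],W[...,2]
    k=(x>.42)&(x<.56)&(y>-.34)&(y<-.05)&(z>.31)&(z<.335)
    c0,dr,P=fit(W[k]); print(n,'bar',len(P),c0,dr,P[:,1].min(),P[:,1].max())
    k=(x>.35)&(x<.6)&(y>.03)&(y<.25)&(z>.16)&(z<.35)
    Q=W[k]; vu=np.argwhere(k); o=np.argsort(vu[:,0]); print(n,'pegregion',len(Q)); 
    k2=k&(z>.243)&(z<.262); c0,dr,P=fit(W[k2]); print(' peg',len(P),c0,dr,P[:,1].min(),P[:,1].max())
    # hook below peg
    k3=k&(z>.16)&(z<.238)
    Q=W[k3]; print(' low',len(Q),Q.min(0),Q.max(0)); print(np.round(Q[::max(1,len(Q)//25)],3).tolist())
    k4=k&(z>.264); Q=W[k4]; print(' up',np.round(Q[::max(1,len(Q)//15)],3).tolist())
    k=(y>.15)&(y<.4)&(x>.3)&(x<.62)&(z>.18)&(z<.34); Q=W[k]
    print('bottle',len(Q)); 
    for lo,hi in((.18,.225),(.25,.265),(.265,.3),(.3,.325)):
        q=Q[(Q[:,2]>lo)&(Q[:,2]<hi)]; 
        if len(q):print(lo,len(q),np.round(np.median(q,0),3),np.round(q.min(0),3),np.round(q.max(0),3))
    k=(y>.1)&(y<.45)&(x>.3)&(x<.62)&(z>.145)&(z<.155); q=W[k]; print('jack',cv2.minAreaRect(q[:,:2].astype(np.float32)))
    k=(y>-.45)&(y<.05)&(x>.3)&(x<.6)&(z>.011)&(z<.0165); q=W[k]; print('base',cv2.minAreaRect(q[:,:2].astype(np.float32)))
at('groove',a,341.7,262.5,.325); at('groove',b,376.4,233.6,.325); at('peghook',b,295.6,257,.262)
E
```

```text
side bar 432 [ 0.47371739 -0.2125291   0.32648903] [0.04147176 0.99913447 0.00322472] -0.33905664366544375 -0.05011504470980207
side pegregion 602
 peg 101 [0.44187784 0.09960179 0.25481402] [-0.03060103  0.99897406 -0.03338281] 0.031231118665928547 0.2497601634612015
 low 380 [0.40872881 0.04875624 0.16006176] [0.46242418 0.24991327 0.23793637]
[[0.44, 0.248, 0.238], [0.445, 0.246, 0.23], [0.42, 0.25, 0.228], [0.424, 0.246, 0.225], [0.426, 0.242, 0.224], [0.433, 0.234, 0.222], [0.437, 0.237, 0.215], [0.439, 0.234, 0.213], [0.446, 0.237, 0.204], [0.447, 0.24, 0.198], [0.449, 0.24, 0.193], [0.453, 0.242, 0.187], [0.458, 0.246, 0.178], [0.411, 0.247, 0.186], [0.416, 0.245, 0.181], [0.42, 0.248, 0.174], [0.421, 0.241, 0.175], [0.429, 0.235, 0.172], [0.439, 0.238, 0.162], [0.45, 0.123, 0.223], [0.448, 0.122, 0.205], [0.428, 0.054, 0.235], [0.446, 0.123, 0.166], [0.439, 0.054, 0.208], [0.45, 0.054, 0.185], [0.461, 0.053, 0.162]]
 up [[0.434, 0.249, 0.313], [0.436, 0.247, 0.31], [0.434, 0.241, 0.307], [0.434, 0.242, 0.303], [0.433, 0.242, 0.3], [0.434, 0.235, 0.3], [0.434, 0.238, 0.291], [
[... 2196 characters left out ...]
], [0.434, 0.24, 0.265]]
bottle 832
0.18 217 [0.51  0.336 0.204] [0.407 0.24  0.18 ] [0.614 0.399 0.225]
0.25 111 [0.451 0.295 0.258] [0.413 0.238 0.25 ] [0.615 0.397 0.265]
0.265 147 [0.511 0.338 0.282] [0.429 0.238 0.265] [0.62 0.4  0.3 ]
0.3 112 [0.511 0.337 0.314] [0.433 0.238 0.301] [0.619 0.399 0.324]
jack ((0.478397011756897, 0.28641390800476074), (0.29615435004234314, 0.15275582671165466), 51.14970779418945)
base ((0.46776920557022095, -0.20048081874847412), (0.26429954171180725, 0.49666860699653625), 0.025485210120677948)
groove (341.7, 262.5) z 0.325 [ 0.4754 -0.2441  0.325 ]
groove (376.4, 233.6) z 0.325 [ 0.4718 -0.2362  0.325 ]
peghook (295.6, 257) z 0.262 [0.4389 0.0574 0.262 ]
```

```bash
python3 - <<'E'
from h import *
from scipy.optimize import least_squares
from scipy.spatial.transform import Rotation as Ro
Q=[];H=[];HK=[]
for n in('side','top'):
    c=cam(n); W=cloud(*c).reshape(-1,3); x,y,z=W.T
    b=W[(x>.38)&(x<.5)&(y>.18)&(y<.32)&(z>.165)&(z<.222)]
    s=least_squares(lambda p:np.hypot(b[:,0]-p[0],b[:,1]-p[1])-.029,[.45,.25],loss='soft_l1',f_scale=.002)
    print(n,'body',len(b),s.x,np.median(abs(s.fun)))
    h=W[(x>.38)&(x<.5)&(y>.18)&(y<.32)&(z>.266)&(z<.335)]
    o=h[np.argsort(-h[:,2])]; print('hanger',len(h),h.min(0),h.max(0),np.round(o[:14],3).tolist())
    q=h[h[:,2]>.30]; 
    dr=np.linalg.svd(q[:,:2]-q[:,:2].mean(0))[2][0]; print('top dir',dr,q.mean(0))
    cap=W[(x>.38)&(x<.5)&(y>.18)&(y<.32)&(z>.255)&(z<.264)]; print('cap',np.median(cap,0))
    k=W[(x>.39)&(x<.5)&(y>.035)&(y<.085)&(z>.12)&(z<.29)]
    print('hook',len(k),k.min(0),k.max(0))
    for lo in np.arange(.12,.29,.01):
        q=k[(k[:,2]>=lo)&(k[:,2]<lo+.01)]
        if len(q): print(round(lo,2),len(q),np.round(q.mean(0),3),np.round(q.min(0)[:2],3),np.round(q.max(0)[:2],3))
    p=W[(x>.43)&(x<.46)&(y>.1)&(y<.15)&(z>.06)&(z<.23)]; print('post',np.median(p,0)); 
    p=W[(x>.4)&(x<.5)&(y>.08)&(y<.17)&(z>.004)&(z<.02)]; print('foot',(p.min(0)+p.max(0))/2)
R=Ro.from_rotvec([0,-np.pi/4,0])*Ro.from_rotvec([0,0,.2396]); print(R.as_rotvec())
E
```

```text
side body 268 [0.43692053 0.26713602] 0.0017386037695185878
hanger 57 [0.42725046 0.22860215 0.26624772] [0.44252454 0.30266962 0.3187954 ] [[0.434, 0.264, 0.319], [0.435, 0.259, 0.318], [0.438, 0.265, 0.317], [0.434, 0.241, 0.314], [0.438, 0.283, 0.314], [0.438, 0.259, 0.314], [0.436, 0.254, 0.313], [0.434, 0.25, 0.313], [0.437, 0.248, 0.313], [0.439, 0.279, 0.312], [0.436, 0.262, 0.312], [0.433, 0.246, 0.312], [0.441, 0.292, 0.311], [0.435, 0.234, 0.311]]
top dir [-0.07762005 -0.99698301] [0.43569536 0.2591526  0.31086021]
cap [0.43325666 0.26003085 0.26012052]
hook 172 [0.42273484 0.03503401 0.13434976] [0.46393297 0.08385487 0.26348957]
0.13 4 [0.442 0.059 0.137] [0.437 0.058] [0.449 0.061]
0.14 23 [0.446 0.057 0.145] [0.43  0.051] [0.463 0.065]
0.15 12 [0.44  0.057 0.154] [0.423 0.054] [0.463 0.06 ]
0.16 11 [0.446 0.057 0.165] [0.423 0.052] [0.462 0.061]
0.17 6 [0.455 0.056 0.175] [0.452 0.053] [0.459 0.061]
0.18 6 [0.45  0.056 0.185] [0.448 0.053] [0.455 0.058]
0.19 5 [0.446 0.057 0.195] [0.442 0.051] [0.449 0.059]
0.2 8 [0.442 0.057 0.205] [0.438 0.051] [0.447 0.061]
0.21 7 [0
[... 954 characters left out ...]
04834 ]
hook 69 [0.42455642 0.0375171  0.1330464 ] [0.46219313 0.08446108 0.26722546]
0.13 4 [0.446 0.06  0.137] [0.441 0.059] [0.455 0.062]
0.14 5 [0.449 0.061 0.145] [0.44  0.058] [0.46  0.062]
0.15 3 [0.436 0.061 0.154] [0.425 0.059] [0.454 0.063]
0.16 2 [0.429 0.063 0.161] [0.426 0.062] [0.431 0.063]
0.19 1 [0.45  0.059 0.195] [0.45  0.059] [0.45  0.059]
0.21 1 [0.437 0.059 0.216] [0.437 0.059] [0.437 0.059]
0.24 8 [0.439 0.065 0.247] [0.426 0.038] [0.451 0.082]
0.25 34 [0.444 0.058 0.256] [0.425 0.038] [0.462 0.081]
0.26 11 [0.443 0.063 0.263] [0.428 0.056] [0.456 0.084]
post [0.44500531 0.12548247 0.14686429]
foot [0.45023494 0.12501563 0.01199258]
[-0.09408122 -0.78155844  0.22713215]
```

```bash
python3 -m crank '[{"tz":0.04},{"tz":0.08},{"tz":0.12},{"tx":0.02,"ty":-0.03,"tz":0.15},{"tx":0.04,"ty":-0.07,"tz":0.15},{"tx":0.06,"ty":-0.11,"tz":0.15},{"tx":0.08,"ty":-0.15,"tz":0.15},{"tx":0.10,"ty":-0.19,"tz":0.15,"rx":-0.01,"ry":-0.09,"rz":0.02},{"tx":0.11,"ty":-0.23,"tz":0.16,"rx":-0.02,"ry":-0.18,"rz":0.05},{"tx":0.12,"ty":-0.27,"tz":0.17,"rx":-0.03,"ry":-0.27,"rz":0.07},{"tx":0.13,"ty":-0.31,"tz":0.18,"rx":-0.045,"ry":-0.37,"rz":0.1},{"tx":0.14,"ty":-0.35,"tz":0.19,"rx":-0.055,"ry":-0.46,"rz":0.12},{"tx":0.15,"ty":-0.39,"tz":0.2,"rx":-0.065,"ry":-0.55,"rz":0.14},{"tx":0.16,"ty":-0.43,"tz":0.2,"rx":-0.075,"ry":-0.64,"rz":0.165},{"tx":0.17,"ty":-0.47,"tz":0.2,"rx":-0.09,"ry":-0.75,"rz":0.195},{"tx":0.176,"ty":-0.51,"tz":0.2,"rx":-0.105,"ry":-0.868,"rz":0.225},{"tx":0.176,"ty":-0.55,"tz":0.2,"rx":-0.105,"ry":-0.868,"rz":0.225},{"tx":0.176,"ty":-0.573,"tz":0.2,"rx":-0.105,"ry":-0.868,"rz":0.225},{"tx":0.176,"ty":-0.573,"tz":0.2,"rx":-0.105,"ry":-0.868,"rz":0.225},{"tx":0.176,"ty":-0.573,"tz":0.2,"rx":-0.105,"ry":-0.868,"rz":0.225}]' 0.04; python3 -c "
from h import *
from scipy.spatial.transform import Rotation as Ro
s=sensors.state();print(s['ee_pos'],s['joints'],s['qvel'],s['time_s']);print(Ro.from_quat(s['tool_rot']).as_matrix())"
```

```text
[0.15439224 0.63134443 0.21446502] [-1.37402088  0.4676397  -0.01160235  1.60278831  0.00598586  1.07138945
 -0.05628823] [-4.32300482e-05 -2.02453600e-03 -4.33042740e-04 -1.60793539e-03
 -2.39976893e-03 -2.28928154e-03 -2.44563964e-04] 0.4
[[-9.71376174e-01  2.37546474e-01 -1.09183685e-05]
 [ 2.37546472e-01  9.71376156e-01 -1.91483468e-04]
 [-3.48803800e-05 -1.88596099e-04 -9.99999982e-01]]schema error: expected keys tx, ty, tz, rx, ry, rz
```

```bash
python3 -m crank '[{"tx":0,"ty":0,"tz":0.04,"rx":0,"ry":0,"rz":0},{"tx":0,"ty":0,"tz":0.08,"rx":0,"ry":0,"rz":0},{"tx":0,"ty":0,"tz":0.12,"rx":0,"ry":0,"rz":0},{"tx":0.02,"ty":-0.03,"tz":0.15,"rx":0,"ry":0,"rz":0},{"tx":0.04,"ty":-0.07,"tz":0.15,"rx":0,"ry":0,"rz":0},{"tx":0.06,"ty":-0.11,"tz":0.15,"rx":0,"ry":0,"rz":0},{"tx":0.08,"ty":-0.15,"tz":0.15,"rx":0,"ry":0,"rz":0},{"tx":0.10,"ty":-0.19,"tz":0.15,"rx":-0.01,"ry":-0.09,"rz":0.02},{"tx":0.11,"ty":-0.23,"tz":0.16,"rx":-0.02,"ry":-0.18,"rz":0.05},{"tx":0.12,"ty":-0.27,"tz":0.17,"rx":-0.03,"ry":-0.27,"rz":0.07},{"tx":0.13,"ty":-0.31,"tz":0.18,"rx":-0.045,"ry":-0.37,"rz":0.1},{"tx":0.14,"ty":-0.35,"tz":0.19,"rx":-0.055,"ry":-0.46,"rz":0.12},{"tx":0.15,"ty":-0.39,"tz":0.2,"rx":-0.065,"ry":-0.55,"rz":0.14},{"tx":0.16,"ty":-0.43,"tz":0.2,"rx":-0.075,"ry":-0.64,"rz":0.165},{"tx":0.17,"ty":-0.47,"tz":0.2,"rx":-0.09,"ry":-0.75,"rz":0.195},{"tx":0.176,"ty":-0.51,"tz":0.2,"rx":-0.105,"ry":-0.868,"rz":0.225},{"tx":0.176,"ty":-0.55,"tz":0.2,"rx":-0.105,"ry":-0.868,"rz":0.225},{"tx":0.176,"ty":-0.573,"tz":0.2,"rx":-0.105,"ry":-0.868,"rz":0.225},{"tx":0.176,"ty":-0.573,"tz":0.2,"rx":-0.105,"ry":-0.868,"rz":0.225},{"tx":0.176,"ty":-0.573,"tz":0.2,"rx":-0.105,"ry":-0.868,"rz":0.225}]' 0.04; cat > st.py <<'E'
from h import *
from scipy.spatial.transform import Rotation as Ro
np.set_printoptions(precision=4,suppress=True)
s=sensors.state();M=Ro.from_quat(s['tool_rot']).as_matrix()
print('t',round(s['time_s'],2),'tcp',s['ee_pos'],'gp',np.array(s['ee_pos'])-.0187*M[:,2],'z',M[:,2],'y',M[:,1]);print('q',s['joints'],'F',s['wrist_force'],'T',s['torque'],'op',s['opening'],'g',s['grip_force'])
E
python3 st.py
```

```text
time_s: 2.07
ee_pos: [0.3224, 0.233, 0.3616]
tool_rot: [-0.001, 0.926, -0.028, 0.375]
wrist_force: [1.1, -0.7, 1.8]
opening: 0.0399
grip_force: 0.0
t 2.07 tcp [0.3224 0.233  0.3616] gp [0.3094 0.2339 0.375 ] z [ 0.6957 -0.0515 -0.7165] y [ 0.0193  0.9984 -0.0531]
q [-0.9804 -0.3059 -0.2775  2.3162  0.7828  1.0571 -0.059 ] F [ 1.1319 -0.7105  1.7873] T [0.0387 0.697  0.0268] op 0.03990294071693037 g 0.0
```

```bash
python3 -m crank '[{"tx":0.015,"ty":-0.04,"tz":0,"rx":0.02,"ry":-0.03,"rz":0.01},{"tx":0.03,"ty":-0.08,"tz":0,"rx":0.053,"ry":-0.05,"rz":0.019},{"tx":0.04,"ty":-0.12,"tz":0,"rx":0.053,"ry":-0.06,"rz":0.019},{"tx":0.04,"ty":-0.15,"tz":-0.03,"rx":0.053,"ry":-0.06,"rz":0.019},{"tx":0.04,"ty":-0.175,"tz":-0.06,"rx":0.053,"ry":-0.06,"rz":0.019},{"tx":0.04,"ty":-0.175,"tz":-0.06,"rx":0.053,"ry":-0.06,"rz":0.019},{"tx":0.04,"ty":-0.175,"tz":-0.06,"rx":0.053,"ry":-0.06,"rz":0.019},{"tx":0.04,"ty":-0.175,"tz":-0.06,"rx":0.053,"ry":-0.06,"rz":0.019},{"tx":0.04,"ty":-0.175,"tz":-0.06,"rx":0.053,"ry":-0.06,"rz":0.019},{"tx":0.04,"ty":-0.175,"tz":-0.06,"rx":0.053,"ry":-0.06,"rz":0.019}]'; python3 st.py
```

```text
time_s: 2.9
ee_pos: [0.438, 0.1195, 0.3164]
tool_rot: [0.012, 0.918, -0.015, 0.395]
wrist_force: [-0.1, 0.5, -0.0]
opening: 0.0399
grip_force: 0.0
t 2.9 tcp [0.438  0.1195 0.3164] gp [0.4245 0.1201 0.3293] z [ 0.7255 -0.0359 -0.6873] y [ 0.0328  0.9993 -0.0176]
q [-0.1429 -0.3075 -0.4549  2.437   0.8564  0.4549  0.2369] F [-0.103   0.5339 -0.0274] T [0.0539 0.7073 0.0509] op 0.039910020480680174 g 0.0
```

```bash
cat > fk.py <<'E'
import numpy as np
from scipy.spatial.transform import Rotation as Ro
from scipy.optimize import least_squares
D=[([-1.37402088,0.4676397,-0.01160235,1.60278831,0.00598586,1.07138945,-0.05628823],[0.15439224,0.63134443,0.21446502],[[-.971376,.237546,0],[.237546,.971376,-.00019],[0,-.00019,-1]]),
([-0.9804,-0.3059,-0.2775,2.3162,0.7828,1.0571,-0.059],[0.3224,0.233,0.3616],None,[0.6957,-0.0515,-0.7165],[0.0193,0.9984,-0.0531]),
([-0.1429,-0.3075,-0.4549,2.437,0.8564,0.4549,0.2369],[0.438,0.1195,0.3164],None,[0.7255,-0.0359,-0.6873],[0.0328,0.9993,-0.0176])]
AX='zyzyzyz'
def fk(q,sg,p):
    R=np.eye(3); x=np.zeros(3); O=np.reshape(p,(8,3)); pts=[]
    for i in range(7):
        x=x+R@O[i]; pts.append(x); R=R@Ro.from_euler(AX[i],sg[i]*q[i]).as_matrix()
    return x+R@O[7],R,pts
if __name__=='__main__':
    import itertools
    res=[]
    for sg in itertools.product([1,-1],repeat=7):
        e=0
        # unknown constant end rotation: compare R_i^T Robs -> const
        C=[]
        for d in D:
            Rm=np.array(d[2]) if d[2] is not None else np.stack([np.cross(d[4],d[3]),d[4],d[3]],1)
            C.append(fk(d[0],sg,np.zeros(24))[1].T@Rm)
        e=np.linalg.norm(C[1]-C[0])+np.linalg.norm(C[2]-C[0]); res.append((e,sg,C[0]))
    res.sort(key=lambda a:a[0])
    for e,sg,C in res[:4]: print(round(e,4),sg,np.round(C,2).tolist())
E
python3 fk.py
```

```text
0.0003 (-1, 1, -1, 1, -1, 1, -1) [[0.0, -1.0, -0.0], [1.0, 0.0, -0.0], [-0.0, 0.0, 1.0]]
0.8253 (-1, 1, -1, 1, -1, 1, 1) [[-0.11, -0.99, -0.0], [0.99, -0.11, -0.0], [-0.0, 0.0, 1.0]]
0.9609 (1, 1, 1, 1, 1, 1, -1) [[0.36, 0.93, -0.0], [-0.93, 0.36, -0.0], [0.0, 0.0, 1.0]]
1.401 (1, 1, 1, 1, 1, 1, 1) [[0.46, 0.89, -0.0], [-0.89, 0.46, -0.0], [0.0, 0.0, 1.0]]
```

```bash
cat >> fk.py <<'E'
SG=(-1,1,-1,1,-1,1,-1)
C0=np.array([[0,-1,0],[1,0,0],[0,0,1.]])
def P(u): # h,L1,a,b,L2,c,Lt, y1,y3,y5
    h,L1,a,b,L2,c,Lt,y1,y3,y5=u
    O=np.zeros((8,3)); O[1]=[0,y1,h]; O[2]=[0,0,L1]; O[3]=[a,y3,0]; O[4]=[b,0,L2]; O[5]=[0,y5,0]; O[6]=[c,0,0]; O[7]=[0,0,Lt]
    return O.ravel()
def fit(D,u0,w=.02):
    f=lambda u:np.concatenate([(fk(d[0],SG,P(u))[0]-d[1])/.0005 for d in D]+[(u-u0)/w])
    s=least_squares(f,u0); return s.x,[np.linalg.norm(fk(d[0],SG,P(s.x))[0]-d[1]) for d in D]
E
python3 - <<'E'
from fk import *
np.set_printoptions(precision=4,suppress=True)
U={'iiwa':[.34,.4,0,0,.4,0,.3,0,0,0],'xarm':[.267,.293,.0525,-.0525,.3425,.076,.27,0,0,0],'rizon':[.365,.395,.02,-.02,.385,.11,.3,.03,0,0]}
for n,u in U.items(): print(n,*fit(D,np.array(u),.05))
E
```

```text
iiwa [ 0.2882  0.5105  0.0134 -0.0233  0.452   0.0005  0.3272 -0.04   -0.005
  0.0116] [np.float64(2.3784922468500252e-05), np.float64(4.030615817170491e-05), np.float64(2.8804501093225352e-05)]
xarm [ 0.2331  0.4797  0.0544 -0.0948  0.3898  0.0024  0.3188 -0.0739 -0.007
  0.0478] [np.float64(2.993824569526883e-05), np.float64(4.4625859722480585e-05), np.float64(3.199969107010458e-05)]
rizon [ 0.2844  0.5084  0.0162 -0.0281  0.4478  0.0006  0.3266 -0.0421 -0.0053
  0.0141] [np.float64(2.9469061500326985e-05), np.float64(3.800013464837609e-05), np.float64(3.795076437555715e-05)]
```

```bash
cat > ik.py <<'E'
from fk import *
LO=np.array([-2.53,-.31,-1.57,.28,-1.29,.15,-2.92])+.02; HI=np.array([2.53,2.02,1.55,2.44,4.43,1.84,2.92])-.02
def ik(pos,th,yaw,u,q0s,sy=1):
    # th: angle below horizontal of tool z
    z=np.array([np.cos(th)*np.cos(yaw),np.cos(th)*np.sin(yaw),-np.sin(th)]); y=sy*np.array([-np.sin(yaw),np.cos(yaw),0]); M=np.stack([np.cross(y,z),y,z],1)
    best=None
    for q0 in q0s:
        def f(q):
            x,R,_=fk(q,SG,P(u)); return np.concatenate([(x-pos)*10,Ro.from_matrix((R@C0).T@M).as_rotvec()*3,(q-np.array(q0))*.003])
        s=least_squares(f,np.clip(q0,LO,HI),bounds=(LO,HI)); x,R,_=fk(s.x,SG,P(u))
        e=np.linalg.norm(x-pos),Ro.from_matrix((R@C0).T@M).magnitude()
        if best is None or e[0]*10+e[1]<best[0][0]*10+best[0][1]: best=(e,s.x)
    return best
E
python3 - <<'E'
from ik import *
np.set_printoptions(precision=3,suppress=True)
rng=np.random.default_rng(0)
Us=[fit(D,np.array(u),.05)[0] for u in([.34,.4,0,0,.4,0,.3,0,0,0],[.267,.293,.0525,-.0525,.3425,.076,.27,0,0,0])]
q0s=[d[0] for d in D]+[rng.uniform(LO,HI) for _ in range(8)]
for nm,gp,yaw in(('hookpeg',[.444,.058,.1985],0),('bar',[.478,-.2,.27],-.04),('bot',[.438,.268,.196],0),('hang',[.476,-.24,.094],-.04)):
  for thd in(25,40,50,60,90):
    th=np.radians(thd); pos=np.array(gp)+.0187*np.array([np.cos(th)*np.cos(yaw),np.cos(th)*np.sin(yaw),-np.sin(th)])
    for u in Us[:1]:
      b=ik(pos,th,yaw,u,q0s); print(nm,thd,np.round(b[0],3),b[1])
E
```

```text
hookpeg 25 [0.079 0.275] [ 0.735  0.599 -1.55   2.42   1.831  1.162 -0.469]
hookpeg 40 [0.043 0.155] [ 1.037  0.336 -1.55   2.42   1.63   0.627 -0.236]
hookpeg 50 [0.019 0.068] [ 1.131  0.275 -1.55   2.42   1.437  0.485 -0.026]
hookpeg 60 [0. 0.] [ 1.168  0.287 -1.55   2.395  1.165  0.479  0.265]
hookpeg 90 [0. 0.] [ 0.206  0.206 -0.455  2.101  0.119  0.858  1.253]
bar 25 [0.026 0.077] [ 1.916  0.66  -1.55   2.42   3.039  0.249 -0.747]
bar 40 [0.01  0.055] [ 2.039  0.289 -1.531  2.369 -1.27   0.17  -2.9  ]
bar 50 [0. 0.] [ 1.936  0.342 -1.55   2.278  0.244  0.212  1.812]
bar 60 [0. 0.] [-0.843 -0.29   1.191  2.318  0.215  0.441  1.761]
bar 90 [0. 0.] [ 0.524  0.22  -0.223  1.877  0.056  1.05   1.809]
bot 25 [0.011 0.036] [-0.106  0.889 -1.319  2.42   1.941  1.82  -0.933]
bot 40 [0. 0.] [ 0.143  0.913 -1.55   2.378  1.81   1.631 -0.698]
bot 50 [0. 0.] [-1.453  0.123  0.54   2.42   1.274  0.503 -0.482]
bot 60 [0. 0.] [-0.765  0.136 -0.095  2.282  0.874  0.533 -0.012]
bot 90 [0. 0.] [-0.078  0.371 -0.651  1.936  0.279  0.924  0.704]
hang 25 [0.016 0.049] [ 1.922  1.824 -1.55   2.42   2.384  0.769  0.852]
hang 40 [0.001 0.005] [ 1.766  1.441 -1.55   2.42   2.198  0.85   0.578]
hang 50 [0. 0.] [ 1.503  0.729 -1.125  2.367  2.326  0.323 -0.037]
hang 60 [0. 0.] [ 1.607  1.193 -1.55   2.257  1.673  0.926  0.747]
hang 90 [0. 0.] [ 0.7    0.493 -0.37   1.987  0.266  0.708  1.697]
```

```bash
python3 - <<'E'
from ik import *
np.set_printoptions(precision=3,suppress=True)
Us=[fit(D,np.array(u),.05)[0] for u in([.34,.4,0,0,.4,0,.3,0,0,0],[.267,.293,.0525,-.0525,.3425,.076,.27,0,0,0])]
q0s=[D[2][0],[1,.3,-1.5,2.3,1.2,.5,.2],[-.8,0,.5,2.3,.9,.5,0],[.3,0,-.5,2.3,.6,.5,.5]]
for nm,gp in(('grasp',[.444,.058,.189]),('back30',[.427,.058,.214]),('back60',[.41,.058,.238]),('up',[.40,.058,.30]),('back40x',[.404,.058,.215])):
  for thd in(50,55,60,65):
    th=np.radians(thd); pos=np.array(gp)+.0187*np.array([np.cos(th),0,-np.sin(th)])
    for u in Us:
      b=ik(pos,th,0,u,q0s); print(nm,thd,np.round(b[0],3),b[1])
E
```

```text
grasp 50 [0.021 0.076] [ 1.07   0.378 -1.55   2.42   1.502  0.599 -0.077]
grasp 50 [0.015 0.053] [ 1.063  0.31  -1.55   2.42   1.49   0.548 -0.108]
grasp 55 [0.009 0.032] [ 1.1    0.365 -1.55   2.42   1.412  0.561  0.018]
grasp 55 [0.003 0.011] [ 1.084  0.321 -1.55   2.42   1.413  0.533 -0.019]
grasp 60 [0. 0.] [ 1.1    0.29  -1.488  2.406  1.221  0.472  0.201]
grasp 60 [0. 0.] [ 1.06   0.307 -1.482  2.376  1.201  0.508  0.209]
grasp 65 [0. 0.] [ 1.084  0.394 -1.516  2.347  1.097  0.61   0.343]
grasp 65 [0. 0.] [ 1.024  0.401 -1.489  2.314  1.086  0.635  0.337]
back30 50 [0.025 0.078] [ 1.253  0.046 -1.55   2.42   1.117  0.263  0.249]
back30 50 [0.02  0.052] [ 1.25   0.071 -1.55   2.42   1.255  0.272  0.127]
back30 55 [0.015 0.046] [ 1.064 -0.053 -1.298  2.42   0.509  0.212  0.846]
back30 55 [0.013 0.019] [ 1.297  0.084 -1.55   2.42   1.041  0.258  0.38 ]
back30 60 [0.003 0.011] [ 0.996 -0.089 -1.185  2.42   0.095  0.253  1.275]
back30 60 [0.007 0.01 ] [ 1.332  0.115 -1.55   2.39   0.743  0.316  0.719]
back30 65 [0. 0.] [ 0.182 -0.063 -0.456  2.411  0.244  0.376  1.083]
back30 65 [0.
[... 1113 characters left out ...]
2.35   0.1    0.636  1.222]
up 65 [0. 0.] [-0.054 -0.288 -0.207  2.42   0.095  0.584  1.237]
back40x 50 [0.036 0.118] [ 0.947 -0.096 -1.241  2.42   0.612  0.244  0.674]
back40x 50 [0.035 0.085] [ 1.209  0.076 -1.55   2.42   1.196  0.326  0.154]
back40x 55 [0.024 0.085] [ 0.89  -0.123 -1.134  2.42   0.23   0.273  1.083]
back40x 55 [0.028 0.052] [ 1.248  0.097 -1.55   2.42   1.035  0.32   0.352]
back40x 60 [0.013 0.046] [ 0.918 -0.145 -1.108  2.42  -0.04   0.318  1.384]
back40x 60 [0.022 0.032] [ 1.305  0.109 -1.55   2.408  0.775  0.332  0.659]
back40x 65 [0.001 0.003] [ 0.967 -0.157 -1.117  2.42  -0.187  0.368  1.555]
back40x 65 [0.011 0.04 ] [ 0.904 -0.079 -1.064  2.42   0.068  0.365  1.334]
```

```bash
cat >> st.py <<'E'
import sys
if len(sys.argv)>1:
    # args: gx gy gz th_deg yaw -> shift, rotvec for target grip point
    g=np.array([float(a) for a in sys.argv[1:4]]); th=np.radians(float(sys.argv[4])); yw=float(sys.argv[5])
    z=np.array([np.cos(th)*np.cos(yw),np.cos(th)*np.sin(yw),-np.sin(th)]); y=np.array([-np.sin(yw),np.cos(yw),0])
    Mt=np.stack([np.cross(y,z),y,z],1); tcp=g+.0187*z
    print('NEED shift',tcp-s['ee_pos'],'turn',Ro.from_matrix(Mt@M.T).as_rotvec())
E
python3 st.py .421 .058 .34 90 0
python3 - <<'E'
from h import *
# boss/bar ends and rods, using top+side depth
for n in('side','top'):
    c=cam(n);W=cloud(*c).reshape(-1,3);x,y,z=W.T
    m=(x>.44)&(x<.53)&(y>-.45)&(y<.03)&(z>.335)&(z<.37); P=W[m]
    for lo,hi in((-.45,-.2),(-.2,.03)):
        q=P[(P[:,1]>lo)&(P[:,1]<hi)]
        if len(q):print(n,'boss',len(q),np.round(q.min(0),3),np.round(q.max(0),3),np.round(np.median(q,0),3))
    m=(x>.46)&(x<.54)&(y>-.45)&(y<.03)&(z>.05)&(z<.28); P=W[m]
    for lo,hi in((-.45,-.2),(-.2,.03)):
        q=P[(P[:,1]>lo)&(P[:,1]<hi)]
        if len(q):print(n,'rod',len(q),np.round(np.median(q,0),3))
    m=(z>.34)&(x>.42)&(x<.47)&(y>-.3)&(y<-.05)
E
```

```text
t 2.9 tcp [0.438  0.1195 0.3164] gp [0.4245 0.1201 0.3293] z [ 0.7255 -0.0359 -0.6873] y [ 0.0328  0.9993 -0.0176]
q [-0.1429 -0.3075 -0.4549  2.437   0.8564  0.4549  0.2369] F [-0.103   0.5339 -0.0274] T [0.0539 0.7073 0.0509] op 0.039910020480680174 g 0.0
NEED shift [-0.017  -0.0615  0.0049] turn [0.03   0.8125 0.0238]
side boss 143 [ 0.455 -0.41   0.335] [ 0.499 -0.387  0.356] [ 0.472 -0.401  0.343]
side boss 102 [ 0.469 -0.112  0.335] [ 0.51  -0.089  0.355] [ 0.485 -0.101  0.34 ]
side rod 267 [ 0.487 -0.402  0.163]
side rod 216 [ 0.5   -0.102  0.16 ]
top boss 64 [ 0.454 -0.435  0.335] [ 0.5   -0.224  0.36 ] [ 0.476 -0.392  0.341]
top boss 61 [ 0.468 -0.114  0.335] [ 0.511 -0.054  0.36 ] [ 0.486 -0.094  0.341]
top rod 68 [ 0.489 -0.392  0.163]
top rod 55 [ 0.501 -0.094  0.153]
```

```bash
python3 -m crank '[{"tx":0,"ty":0,"tz":0.02,"rx":0.004,"ry":0.1,"rz":0.003},{"tx":-0.005,"ty":-0.01,"tz":0.03,"rx":0.008,"ry":0.2,"rz":0.006},{"tx":-0.01,"ty":-0.03,"tz":0.03,"rx":0.012,"ry":0.32,"rz":0.01},{"tx":-0.017,"ty":-0.05,"tz":0.03,"rx":0.016,"ry":0.44,"rz":0.014},{"tx":-0.017,"ty":-0.0615,"tz":0.03,"rx":0.02,"ry":0.56,"rz":0.017},{"tx":-0.017,"ty":-0.0615,"tz":0.02,"rx":0.025,"ry":0.68,"rz":0.02},{"tx":-0.017,"ty":-0.0615,"tz":0.01,"rx":0.03,"ry":0.8125,"rz":0.024},{"tx":-0.017,"ty":-0.0615,"tz":0.005,"rx":0.03,"ry":0.8125,"rz":0.024},{"tx":-0.017,"ty":-0.0615,"tz":0.005,"rx":0.03,"ry":0.8125,"rz":0.024},{"tx":-0.017,"ty":-0.0615,"tz":0.005,"rx":0.03,"ry":0.8125,"rz":0.024}]' 0.04; python3 st.py .421 .058 .2385 90 0
```

```text
time_s: 3.83
ee_pos: [0.4217, 0.0601, 0.3203]
tool_rot: [-0.001, 1.0, 0.0, -0.002]
wrist_force: [0.1, 0.7, 0.5]
opening: 0.0398
grip_force: 0.0
t 3.83 tcp [0.4217 0.0601 0.3203] gp [0.4218 0.0601 0.339 ] z [-0.0042  0.0006 -1.    ] y [-0.0018  1.      0.0006]
q [-0.2237 -0.0239  0.0045  1.9771 -0.0015  1.1924  1.354 ] F [0.11   0.7365 0.4849] T [-0.0369 -0.0667  0.032 ] op 0.03984601037383322 g 0.0
NEED shift [-0.0007 -0.0021 -0.1005] turn [-0.0006 -0.0042 -0.0018]
```

```bash
python3 -m crank '[{"tx":0,"ty":-0.002,"tz":-0.025,"rx":0,"ry":-0.004,"rz":0},{"tx":-0.001,"ty":-0.002,"tz":-0.045,"rx":0,"ry":-0.004,"rz":0},{"tx":-0.001,"ty":-0.002,"tz":-0.045,"rx":0,"ry":-0.004,"rz":0}]'; python3 - <<'E'
from h import *
a=cam('side')
A=cv2.resize(a[0]['color'][180:270,245:345],None,fx=6,fy=6,interpolation=cv2.INTER_CUBIC); save('s2',A)
for p in([.444,.058,.1985],[.444,.058,.262],[.42,.058,.272]): print(np.array(proj(*a,p)))
E
python3 st.py .421 .058 .2385 90 0
```

```text
time_s: 4.08
ee_pos: [0.4162, 0.0577, 0.2731]
tool_rot: [-0.002, 1.0, -0.0, -0.001]
wrist_force: [-0.7, -1.0, 0.1]
opening: 0.0402
grip_force: 0.0
[282.37113397 234.28144774]
[281.18016486 217.32066856]
[273.19458233 216.97138763]
t 4.13 tcp [0.4174 0.0579 0.2751] gp [0.4174 0.0579 0.2938] z [ 0.0007  0.0004 -1.    ] y [-0.0032  1.      0.0004]
q [-0.2204  0.0048  0.0033  2.0542 -0.0003  1.0817  1.357 ] F [-0.5744  0.3592  0.4283] T [-0.0081 -0.0247  0.0008] op 0.04027721409343499 g 0.0
NEED shift [ 0.0036  0.0001 -0.0553] turn [-0.0004  0.0007 -0.0032]
```

View pics/s2.png

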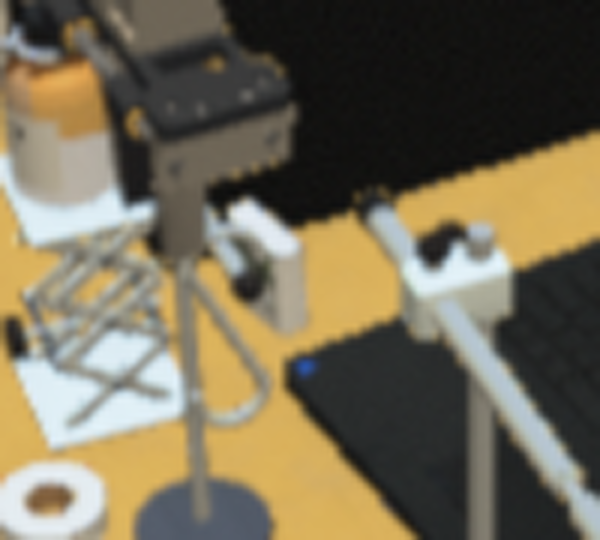

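The view shows the two fingers above and in front of the upper curl, around (180,240) in the crop, with the shank visible below at about (230,330). The gripper is aligned, so I descend.

```bash
python3 -m crank '[{"tx":0.003,"ty":0,"tz":-0.015,"rx":0,"ry":0,"rz":-0.003},{"tx":0.0036,"ty":0,"tz":-0.03,"rx":0,"ry":0,"rz":-0.003},{"tx":0.0036,"ty":0,"tz":-0.045,"rx":0,"ry":0,"rz":-0.003},{"tx":0.0036,"ty":0,"tz":-0.055,"rx":0,"ry":0,"rz":-0.003},{"tx":0.0036,"ty":0,"tz":-0.055,"rx":0,"ry":0,"rz":-0.003},{"tx":0.0036,"ty":0,"tz":-0.055,"rx":0,"ry":0,"rz":-0.003}]'; python3 st.py .421 .058 .2385 90 0
```

```text
time_s: 4.63
ee_pos: [0.4232, 0.0577, 0.2219]
tool_rot: [0.0, 1.0, 0.001, 0.002]
wrist_force: [-0.3, -0.5, -0.1]
opening: 0.0402
grip_force: 0.0
t 4.63 tcp [0.4232 0.0577 0.2219] gp [0.4231 0.0577 0.2406] z [ 0.0043  0.0016 -1.    ] y [0.0009 1.     0.0016]
q [-0.2183  0.0747  0.005   2.1131 -0.0012  0.9493  1.3573] F [-0.3143 -0.5012 -0.1269] T [ 0.0457  0.0504 -0.0102] op 0.04017240376310272 g 0.0
NEED shift [-0.0022  0.0003 -0.0021] turn [-0.0016  0.0043  0.0009]
```

```bash
python3 -m crank '[{"tx":-0.002,"ty":0,"tz":-0.001,"rx":0,"ry":0,"rz":0},{"tx":-0.002,"ty":0,"tz":-0.001,"rx":0,"ry":0,"rz":0},{"tx":-0.002,"ty":0,"tz":-0.001,"rx":0,"ry":0,"rz":0},{"tx":-0.002,"ty":0,"tz":-0.001,"rx":0,"ry":0,"rz":0},{"tx":-0.002,"ty":0,"tz":-0.001,"rx":0,"ry":0,"rz":0},{"tx":-0.002,"ty":0,"tz":-0.001,"rx":0,"ry":0,"rz":0},{"tx":-0.002,"ty":0,"tz":-0.001,"rx":0,"ry":0,"rz":0},{"tx":-0.002,"ty":0,"tz":-0.001,"rx":0,"ry":0,"rz":0}]' 0 30; python3 st.py
```

```text
time_s: 5.3
ee_pos: [0.4212, 0.0574, 0.2202]
tool_rot: [0.001, 1.0, 0.001, 0.002]
wrist_force: [-0.5, -0.9, 1.3]
opening: 0.006
grip_force: 29.9
t 5.3 tcp [0.4212 0.0574 0.2202] gp [0.4211 0.0573 0.2389] z [ 0.0036  0.0014 -1.    ] y [0.0015 1.     0.0014]
q [-0.2181  0.0736  0.0047  2.1187 -0.0012  0.9454  1.3566] F [-0.5357 -0.8655  1.2692] T [-0.0272  0.0313  0.0269] op 0.006000513218468079 g 29.859508741647005
```

```bash
python3 -m crank '[{"tx":0,"ty":0,"tz":0.01,"rx":0,"ry":0,"rz":0},{"tx":0,"ty":0,"tz":0.02,"rx":0,"ry":0,"rz":0},{"tx":0,"ty":0,"tz":0.032,"rx":0,"ry":0,"rz":0},{"tx":0,"ty":0,"tz":0.032,"rx":0,"ry":0,"rz":0},{"tx":0,"ty":0,"tz":0.032,"rx":0,"ry":0,"rz":0}]'; python3 st.py; python3 -m crank '[{"tx":-0.01,"ty":0,"tz":0,"rx":0,"ry":0,"rz":0},{"tx":-0.02,"ty":0,"tz":0,"rx":0,"ry":0,"rz":0},{"tx":-0.03,"ty":0,"tz":0,"rx":0,"ry":0,"rz":0},{"tx":-0.04,"ty":0,"tz":0,"rx":0,"ry":0,"rz":0},{"tx":-0.045,"ty":0,"tz":0,"rx":0,"ry":0,"rz":0},{"tx":-0.045,"ty":0,"tz":0,"rx":0,"ry":0,"rz":0}]'; python3 st.py
```

```text
time_s: 5.72
ee_pos: [0.4209, 0.0576, 0.2527]
tool_rot: [0.001, 1.0, 0.001, 0.002]
wrist_force: [-0.5, 1.6, -0.9]
opening: 0.0061
grip_force: 30.1
t 5.72 tcp [0.4209 0.0576 0.2527] gp [0.4208 0.0575 0.2714] z [ 0.0039  0.0018 -1.    ] y [0.0012 1.     0.0018]
q [-0.2186  0.0332  0.0047  2.0797 -0.0013  1.0246  1.3563] F [-0.5073  1.5548 -0.9484] T [0.0167 0.3233 0.0031] op 0.006103918107602415 g 30.103827773127705
time_s: 6.22
ee_pos: [0.3748, 0.0574, 0.2521]
tool_rot: [0.0, 1.0, 0.001, 0.002]
wrist_force: [0.1, 0.2, -1.5]
opening: 0.0058
grip_force: 30.0
t 6.22 tcp [0.3748 0.0574 0.2521] gp [0.3747 0.0574 0.2708] z [ 0.0035  0.0014 -1.    ] y [0.0009 1.     0.0014]
q [-0.2265 -0.0535 -0.0128  2.1666 -0.0015  1.0247  1.3314] F [ 0.1083  0.2177 -1.4517] T [-0.0345  0.0136 -0.0324] op 0.005811358483348932 g 30.03212115028873
```

```bash
python3 -m crank '[{"tx":0,"ty":0,"tz":0.03,"rx":0,"ry":0,"rz":0},{"tx":0.005,"ty":-0.02,"tz":0.06,"rx":0,"ry":0,"rz":0},{"tx":0.01,"ty":-0.05,"tz":0.07,"rx":0,"ry":0,"rz":0},{"tx":0.01,"ty":-0.08,"tz":0.07,"rx":0,"ry":0,"rz":-0.01},{"tx":0.01,"ty":-0.11,"tz":0.07,"rx":0,"ry":0,"rz":-0.02},{"tx":0.01,"ty":-0.14,"tz":0.07,"rx":0,"ry":0,"rz":-0.03},{"tx":0.01,"ty":-0.17,"tz":0.07,"rx":0,"ry":0,"rz":-0.043},{"tx":0.01,"ty":-0.2,"tz":0.07,"rx":0,"ry":0,"rz":-0.043},{"tx":0.01,"ty":-0.23,"tz":0.07,"rx":0,"ry":0,"rz":-0.043},{"tx":0.01,"ty":-0.25,"tz":0.07,"rx":0,"ry":0,"rz":-0.043},{"tx":0.01,"ty":-0.256,"tz":0.07,"rx":0,"ry":0,"rz":-0.043},{"tx":0.01,"ty":-0.256,"tz":0.07,"rx":0,"ry":0,"rz":-0.043},{"tx":0.01,"ty":-0.256,"tz":0.07,"rx":0,"ry":0,"rz":-0.043}]'; python3 st.py .4561 -.199 .3405 90 -.043
python3 - <<'E'
from h import *
a=cam('side'); b=cam('top')
A=cv2.resize(a[0]['color'][190:310,290:410],None,fx=4.8,fy=4.8,interpolation=cv2.INTER_CUBIC); save('s3',A)
for n,c in(('side',a),('top',b)):
    W=cloud(*c).reshape(-1,3);x,y,z=W.T
    k=W[(x>.38)&(x<.455)&(y>-.225)&(y<-.175)&(z>.215)&(z<.305)]
    print(n,len(k),k.min(0),k.max(0))
    for lo in np.arange(.22,.305,.015):
        q=k[(k[:,2]>=lo)&(k[:,2]<lo+.015)]
        if len(q):print(round(lo,3),len(q),q.mean(0).round(3),q.min(0).round(3)[:2],q.max(0).round(3)[:2])
E
```

```text
time_s: 7.3
ee_pos: [0.3862, -0.1978, 0.3219]
tool_rot: [0.022, 1.0, 0.001, 0.001]
wrist_force: [0.0, 0.5, -0.3]
opening: 0.0058
grip_force: 30.0
t 7.3 tcp [ 0.3862 -0.1978  0.3219] gp [ 0.3861 -0.1978  0.3406] z [ 0.003   0.0018 -1.    ] y [0.044  0.999  0.0019]
q [ 0.038  -0.0355  0.3548  1.9823  0.0102  1.1905  1.9156] F [ 0.0451  0.4688 -0.3196] T [0.0627 0.0209 0.0015] op 0.005762604682727372 g 29.994207839481533
NEED shift [ 0.0699 -0.0012 -0.0001] turn [-0.0018  0.003   0.001 ]
side 88 [ 0.38678659 -0.20547325  0.23833764] [ 0.4286051  -0.19533161  0.30313549]
0.235 30 [ 0.409 -0.199  0.245] [ 0.392 -0.204] [ 0.429 -0.195]
0.25 28 [ 0.408 -0.2    0.257] [ 0.387 -0.205] [ 0.429 -0.196]
0.265 11 [ 0.418 -0.2    0.272] [ 0.388 -0.202] [ 0.425 -0.197]
0.28 13 [ 0.414 -0.201  0.288] [ 0.409 -0.204] [ 0.419 -0.198]
0.295 6 [ 0.41  -0.201  0.301] [ 0.408 -0.202] [ 0.413 -0.199]Traceback (most recent call last):
  File "<stdin>", line 7, in <module>
    return umr_minimum(a, axis, None, out, keepdims, initial, where)
ValueError: zero-size array to reduction operation minimum which has no identity
```

View pics/s3.png

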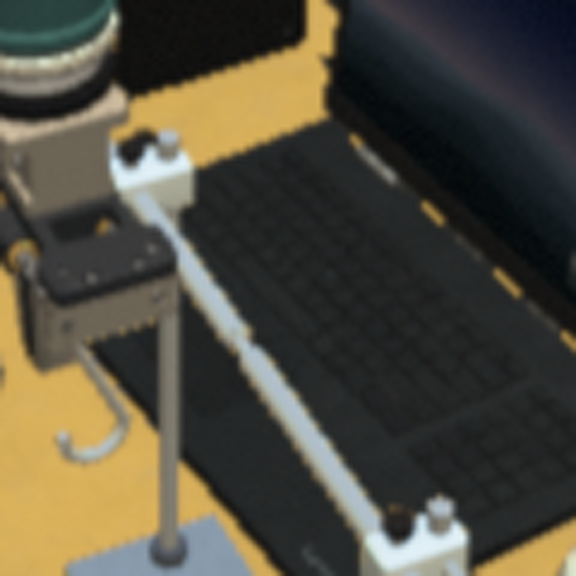

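The view shows the hook upright in the grip with its lower curl at about (95,440), in front of the bar. The groove is at crop (245,348), full-image (341,262), so y is about -0.24. The sloped shank would touch the bar if I centred the hook while lifted, so I stop 5 mm short, lower, then centre.

```bash
python3 -m crank '[{"tx":0.015,"ty":0,"tz":0,"rx":0,"ry":0,"rz":0},{"tx":0.03,"ty":-0.001,"tz":-0.001,"rx":0,"ry":0,"rz":0},{"tx":0.045,"ty":-0.001,"tz":-0.002,"rx":0,"ry":0,"rz":0},{"tx":0.055,"ty":-0.001,"tz":-0.002,"rx":0,"ry":0,"rz":0},{"tx":0.065,"ty":-0.001,"tz":-0.002,"rx":0,"ry":0,"rz":0},{"tx":0.065,"ty":-0.001,"tz":-0.002,"rx":0,"ry":0,"rz":0},{"tx":0.065,"ty":-0.001,"tz":-0.002,"rx":0,"ry":0,"rz":0}]'; python3 st.py .4511 -.199 .3385 90 -.043;  python3 -m crank '[{"tx":0,"ty":0,"tz":-0.005,"rx":0,"ry":0,"rz":0},{"tx":0,"ty":0,"tz":-0.01,"rx":0,"ry":0,"rz":0},{"tx":0,"ty":0,"tz":-0.014,"rx":0,"ry":0,"rz":0},{"tx":0,"ty":0,"tz":-0.014,"rx":0,"ry":0,"rz":0},{"tx":0,"ty":0,"tz":-0.014,"rx":0,"ry":0,"rz":0}]'; python3 st.py .4561 -.199 .3245 90 -.043
```

```text
time_s: 7.98
ee_pos: [0.451, -0.1991, 0.3198]
tool_rot: [0.022, 1.0, 0.001, 0.001]
wrist_force: [-0.5, 0.6, -0.7]
opening: 0.0062
grip_force: 30.0
t 7.98 tcp [ 0.451  -0.1991  0.3198] gp [ 0.451  -0.1992  0.3385] z [ 0.0026  0.0014 -1.    ] y [0.0435 0.9991 0.0015]
q [ 0.0225  0.0885  0.3531  1.8673 -0.0353  1.1895  1.9147] F [-0.5114  0.5694 -0.7346] T [ 0.039  -0.0002  0.0031] op 0.006152200977387026 g 30.03401637542993
NEED shift [ 0.0001  0.0001 -0.    ] turn [-0.0014  0.0026  0.0005]
time_s: 8.4
ee_pos: [0.4506, -0.1995, 0.3058]
tool_rot: [0.022, 1.0, 0.001, 0.001]
wrist_force: [0.0, -0.4, -1.7]
opening: 0.006
grip_force: 30.0
t 8.4 tcp [ 0.4506 -0.1995  0.3058] gp [ 0.4506 -0.1996  0.3245] z [ 0.0028  0.0016 -1.    ] y [0.0447 0.999  0.0017]
q [ 0.0252  0.0997  0.3537  1.8879 -0.0403  1.1584  1.9195] F [ 0.0447 -0.3861 -1.7263] T [-0.0216  0.0305  0.0083] op 0.005982226015909937 g 30.033303044037893
NEED shift [ 0.0055  0.0005 -0.    ] turn [-0.0016  0.0028  0.0017]
```

```bash
python3 -m crank '[{"tx":0.003,"ty":0,"tz":0,"rx":0,"ry":0,"rz":0},{"tx":0.0055,"ty":0,"tz":0,"rx":0,"ry":0,"rz":0},{"tx":0.0055,"ty":0,"tz":-0.004,"rx":0,"ry":0,"rz":0},{"tx":0.0055,"ty":0,"tz":-0.008,"rx":0,"ry":0,"rz":0},{"tx":0.0055,"ty":0,"tz":-0.012,"rx":0,"ry":0,"rz":0},{"tx":0.0055,"ty":0,"tz":-0.012,"rx":0,"ry":0,"rz":0}]'; python3 -m crank '[{"tx":0,"ty":0,"tz":-0.001,"rx":0,"ry":0,"rz":0},{"tx":0,"ty":0,"tz":-0.001,"rx":0,"ry":0,"rz":0}]';python3 -m crank '[{"tx":0,"ty":0,"tz":-0.001,"rx":0,"ry":0,"rz":0},{"tx":0,"ty":0,"tz":-0.001,"rx":0,"ry":0,"rz":0}]'; python3 st.py
```

```text
time_s: 8.9
ee_pos: [0.4561, -0.1994, 0.2931]
tool_rot: [0.022, 1.0, 0.001, 0.001]
wrist_force: [-0.3, 0.2, -1.3]
opening: 0.0064
grip_force: 30.0
time_s: 9.07
ee_pos: [0.4564, -0.1995, 0.293]
tool_rot: [0.022, 1.0, 0.001, 0.001]
wrist_force: [-0.1, 0.4, -0.4]
opening: 0.0059
grip_force: 30.0
time_s: 9.23
ee_pos: [0.4566, -0.1996, 0.2926]
tool_rot: [0.022, 1.0, 0.001, 0.002]
wrist_force: [-1.1, 0.8, 4.1]
opening: 0.0057
grip_force: 30.0
t 9.23 tcp [ 0.4566 -0.1996  0.2926] gp [ 0.4566 -0.1996  0.3113] z [ 0.004   0.0013 -1.    ] y [0.0444 0.999  0.0015]
q [ 0.0264  0.1217  0.3529  1.8952 -0.0494  1.1294  1.9243] F [-1.1005  0.8264  4.1104] T [ 0.1049  0.2541 -0.015 ] op 0.005654780266863996 g 29.99429212650284
```

```bash
python3 -m crank '[{"tx":0,"ty":-0.004,"tz":0,"rx":0,"ry":0,"rz":0},{"tx":0,"ty":-0.008,"tz":0,"rx":0,"ry":0,"rz":0},{"tx":-0.0005,"ty":-0.012,"tz":0,"rx":0,"ry":0,"rz":0},{"tx":-0.0007,"ty":-0.016,"tz":0,"rx":0,"ry":0,"rz":0},{"tx":-0.001,"ty":-0.02,"tz":0,"rx":0,"ry":0,"rz":0},{"tx":-0.001,"ty":-0.024,"tz":0,"rx":0,"ry":0,"rz":0}]';python3 -m crank '[{"tx":0,"ty":-0.002,"tz":0,"rx":0,"ry":0,"rz":0},{"tx":0,"ty":-0.004,"tz":0,"rx":0,"ry":0,"rz":0}]';python3 -m crank '[{"tx":0,"ty":-0.002,"tz":0,"rx":0,"ry":0,"rz":0},{"tx":0,"ty":-0.004,"tz":0,"rx":0,"ry":0,"rz":0}]'
```

```text
time_s: 9.73
ee_pos: [0.4556, -0.2234, 0.2924]
tool_rot: [0.022, 1.0, 0.001, 0.002]
wrist_force: [-2.6, 4.9, 5.6]
opening: 0.0057
grip_force: 30.3
time_s: 9.9
ee_pos: [0.4555, -0.2274, 0.2924]
tool_rot: [0.022, 1.0, 0.001, 0.002]
wrist_force: [-2.7, 4.7, 6.0]
opening: 0.0057
grip_force: 30.4
time_s: 10.07
ee_pos: [0.4555, -0.2326, 0.2919]
tool_rot: [0.022, 1.0, 0.0, 0.002]
wrist_force: [-0.5, -0.5, -1.2]
opening: 0.0059
grip_force: 30.0
```

```bash
python3 -m crank '[{"tx":0,"ty":-0.002,"tz":-0.0005,"rx":0,"ry":0,"rz":0},{"tx":0,"ty":-0.003,"tz":-0.001,"rx":0,"ry":0,"rz":0}]';python3 -m crank '[{"tx":0,"ty":-0.001,"tz":-0.001,"rx":0,"ry":0,"rz":0},{"tx":0,"ty":-0.002,"tz":-0.001,"rx":0,"ry":0,"rz":0}]'; python3 -m crank '[{"tx":0,"ty":-0.001,"tz":-0.0005,"rx":0,"ry":0,"rz":0},{"tx":0,"ty":-0.001,"tz":-0.001,"rx":0,"ry":0,"rz":0}]'
```

```text
time_s: 10.23
ee_pos: [0.4552, -0.2356, 0.2906]
tool_rot: [0.023, 1.0, 0.0, 0.001]
wrist_force: [1.0, 0.1, -1.3]
opening: 0.0056
grip_force: 30.0
time_s: 10.4
ee_pos: [0.4553, -0.2368, 0.2896]
tool_rot: [0.022, 1.0, 0.001, 0.001]
wrist_force: [0.4, -0.6, 0.5]
opening: 0.0062
grip_force: 30.0
time_s: 10.57
ee_pos: [0.4556, -0.2379, 0.2892]
tool_rot: [0.022, 1.0, 0.001, 0.002]
wrist_force: [-0.9, -0.2, 2.4]
opening: 0.0059
grip_force: 30.0
```

```bash
python3 -m crank '[{"tx":0,"ty":-0.001,"tz":0.0003,"rx":0,"ry":0,"rz":0},{"tx":0,"ty":-0.001,"tz":0.0006,"rx":0,"ry":0,"rz":0},{"tx":0,"ty":-0.001,"tz":0.0006,"rx":0,"ry":0,"rz":0}]'; python3 -m crank '[{"tx":0,"ty":0,"tz":0,"rx":0,"ry":0,"rz":0},{"tx":0,"ty":0,"tz":0,"rx":0,"ry":0,"rz":0},{"tx":0,"ty":0,"tz":0,"rx":0,"ry":0,"rz":0},{"tx":0,"ty":0,"tz":0,"rx":0,"ry":0,"rz":0},{"tx":0,"ty":0,"tz":0,"rx":0,"ry":0,"rz":0},{"tx":0,"ty":0,"tz":0,"rx":0,"ry":0,"rz":0}]' 0.04; python3 -m crank '[{"tx":0,"ty":0,"tz":0.02,"rx":0,"ry":0,"rz":0},{"tx":0,"ty":0,"tz":0.05,"rx":0,"ry":0,"rz":0},{"tx":-0.02,"ty":0,"tz":0.08,"rx":0,"ry":0,"rz":0},{"tx":-0.05,"ty":0,"tz":0.1,"rx":0,"ry":0,"rz":0},{"tx":-0.05,"ty":0.04,"tz":0.1,"rx":0,"ry":0,"rz":0},{"tx":-0.05,"ty":0.08,"tz":0.1,"rx":0,"ry":0,"rz":0},{"tx":-0.05,"ty":0.12,"tz":0.1,"rx":0,"ry":0,"rz":0},{"tx":-0.05,"ty":0.16,"tz":0.1,"rx":0,"ry":0,"rz":0},{"tx":-0.05,"ty":0.2,"tz":0.1,"rx":0,"ry":0,"rz":0},{"tx":-0.05,"ty":0.24,"tz":0.1,"rx":0,"ry":0,"rz":0},{"tx":-0.05,"ty":0.28,"tz":0.1,"rx":0,"ry":0,"rz":0},{"tx":-0.05,"ty":0.28,"tz":0.1,"rx":0,"ry":0,"rz":0}]'; python3 st.py
python3 - <<'E'
from h import *
a=cam('side'); b=cam('top')
A=cv2.resize(a[0]['color'][230:320,310:390],None,fx=6,fy=6,interpolation=cv2.INTER_CUBIC); save('s4',A)
for n,c in(('side',a),('top',b)):
    W=cloud(*c).reshape(-1,3);x,y,z=W.T
    k=W[(x>.44)&(x<.51)&(y>-.275)&(y<-.20)&(z>.195)&(z<.345)]
    print(n,len(k))
    for lo in np.arange(.195,.345,.015):
        q=k[(k[:,2]>=lo)&(k[:,2]<lo+.015)]
        if len(q):print(round(lo,3),len(q),q.mean(0).round(3),q.min(0).round(3),q.max(0).round(3))
E
```

```text
time_s: 10.82
ee_pos: [0.4555, -0.2386, 0.2897]
tool_rot: [0.022, 1.0, 0.001, 0.002]
wrist_force: [0.5, -0.4, -0.9]
opening: 0.006
grip_force: 30.0
time_s: 11.32
ee_pos: [0.4555, -0.2386, 0.2897]
tool_rot: [0.022, 1.0, 0.001, 0.002]
wrist_force: [0.4, -0.3, 0.3]
opening: 0.0399
grip_force: 0.0
time_s: 12.32
ee_pos: [0.4048, 0.0488, 0.3898]
tool_rot: [0.017, 1.0, 0.002, 0.002]
wrist_force: [-0.0, -0.1, 0.2]
opening: 0.0397
grip_force: 0.0
t 12.32 tcp [0.4048 0.0488 0.3898] gp [0.4047 0.0487 0.4084] z [ 0.0035  0.0033 -1.    ] y [0.0331 0.9994 0.0035]
q [-0.2088 -0.108   0.0079  1.9006 -0.0018  1.3449  1.3372] F [-0.032  -0.1327  0.2259] T [-0.0138  0.0264 -0.0042] op 0.0396954057325667 g 0.0
side 291
0.195 5 [ 0.475 -0.241  0.208] [ 0.469 -0.242  0.206] [ 0.484 -0.239  0.209]
0.21 40 [ 0.473 -0.241  0.217] [ 0.451 -0.247  0.21 ] [ 0.493 -0.237  0.225]
0.225 18 [ 0.469 -0.242  0.232] [ 0.45  -0.245  0.225] [ 0.492 -0.238  0.239]
0.24 13 [ 0.482 -0.241  0.247] [ 0.477 -0.245  0.241] [ 0.487 -0.238  0.255]
0.255 8 [ 0.476 -0.242  0.263] [ 0.472 -0.244  0.256] [ 0.479 -0.239  0.269]
0.27 
[... 456 characters left out ...]
33  0.208]
0.21 13 [ 0.477 -0.235  0.217] [ 0.455 -0.239  0.211] [ 0.492 -0.232  0.224]
0.225 2 [ 0.454 -0.235  0.235] [ 0.453 -0.237  0.232] [ 0.456 -0.234  0.237]
0.24 3 [ 0.483 -0.234  0.248] [ 0.48  -0.236  0.241] [ 0.484 -0.232  0.252]
0.255 1 [ 0.477 -0.234  0.266] [ 0.477 -0.234  0.266] [ 0.477 -0.234  0.266]
0.27 2 [ 0.473 -0.234  0.28 ] [ 0.469 -0.234  0.275] [ 0.477 -0.233  0.285]
0.285 2 [ 0.467 -0.235  0.293] [ 0.465 -0.237  0.292] [ 0.469 -0.234  0.293]
0.3 3 [ 0.475 -0.246  0.313] [ 0.461 -0.272  0.312] [ 0.492 -0.232  0.313]
0.315 75 [ 0.475 -0.236  0.325] [ 0.456 -0.275  0.315] [ 0.499 -0.2    0.33 ]
0.33 16 [ 0.476 -0.242  0.332] [ 0.47  -0.273  0.33 ] [ 0.487 -0.207  0.335]
```

View pics/s4.png

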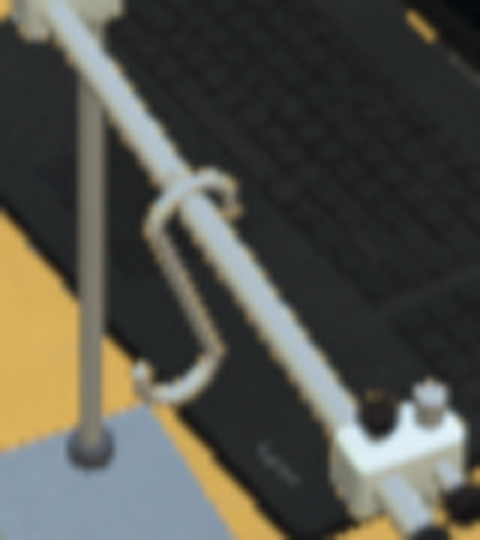

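The hook hangs over the bar in the groove, with its upper curl at about (190,195) and its lower curl at about (175,385), still opening toward the robot. Next I refit the kinematics from the recorded states and plan the bottle pick.

```bash
cat >> fk.py <<'E'
D+=[([-.2237,-.0239,.0045,1.9771,-.0015,1.1924,1.354],[.4217,.0601,.3203]),([-.2181,.0736,.0047,2.1187,-.0012,.9454,1.3566],[.4212,.0574,.2202]),([-.2265,-.0535,-.0128,2.1666,-.0015,1.0247,1.3314],[.3748,.0574,.2521]),([.038,-.0355,.3548,1.9823,.0102,1.1905,1.9156],[.3862,-.1978,.3219]),([.0225,.0885,.3531,1.8673,-.0353,1.1895,1.9147],[.451,-.1991,.3198]),([-.2088,-.108,.0079,1.9006,-.0018,1.3449,1.3372],[.4048,.0488,.3898])]
E
python3 - <<'E'
from ik import *
np.set_printoptions(precision=3,suppress=True)
u,e=fit(D,np.array([.34,.4,0,0,.4,0,.3,0,0,0]),.1); print(u,np.round(e,4))
q0s=[D[-1][0],D[2][0],D[1][0],[-1.45,.12,.54,2.3,1.27,.5,-.48],[1.6,.7,-1.1,2.3,2,.5,0],[.1,.9,-1.5,2.3,1.8,1.6,-.7]]
for a in(-.3,0,.3):
 for thd in(45,50,55):
  th=np.radians(thd); 
  for nm,g,yaw in(('pick',[.438,.268,.182],a),('pick-60',None,a),('pick-100',None,a),('lift',[.438,.268,.262],a),('hang',[.476,-.24,.079],a+.05),('hangup',[.436,-.24,.115],a+.05),('hangback',None,a+.05)):
    if g is not None: G=np.array(g)
    z=np.array([np.cos(th)*np.cos(yaw),np.cos(th)*np.sin(yaw),-np.sin(th)])
    off={'pick-60':-.06,'pick-100':-.1,'hangback':-.06}.get(nm,0)
    if nm=='hangback': G=np.array([.476,-.24,.079])
    b=ik(G+(off-.006+.0187)*z,th,yaw,u,q0s); print(a,thd,nm,np.round(b[0],3),b[1])
E
```

```text
[ 0.306  0.521 -0.     0.     0.473 -0.     0.33  -0.029 -0.004 -0.   ] [0. 0. 0. 0. 0. 0. 0. 0. 0.]
-0.3 45 pick [0. 0.] [ 0.031  0.925 -1.452  2.232  1.621  1.7   -0.869]
-0.3 45 pick-60 [0. 0.] [-0.006  0.844 -1.538  2.225  1.486  1.736 -0.885]
-0.3 45 pick-100 [0. 0.] [-0.031  0.723 -1.55   2.211  1.373  1.687 -0.878]
-0.3 45 lift [0. 0.] [-1.525  0.125  0.5    2.256  1.012  0.86  -0.488]
-0.3 45 hang [0.006 0.018] [ 1.663  1.503 -1.55   2.42   2.242  1.131  0.384]
-0.3 45 hangup [0.021 0.068] [ 1.775  1.206 -1.55   2.42   2.023  0.86   0.383]
-0.3 45 hangback [0.024 0.08 ] [ 1.759  1.141 -1.55   2.42   1.987  0.826  0.352]
-0.3 50 pick [0. 0.] [ 0.097  0.936 -1.506  2.207  1.575  1.655 -0.798]
-0.3 50 pick-60 [0. 0.] [ 0.075  0.78  -1.55   2.196  1.414  1.61  -0.794]
-0.3 50 pick-100 [0. 0.] [-1.581  0.074  0.431  2.259  0.869  0.934 -0.461]
-0.3 50 lift [0. 0.] [-1.484  0.101  0.504  2.225  0.897  0.833 -0.344]
-0.3 50 hang [0. 0.] [ 1.509  0.892 -1.205  2.405  2.286  0.644 -0.104]
-0.3 50 hangup [0.01  0.033] [ 1.745  1.14  -1.55   2.42   1.944  0.872  0.367]
-0.3 50 hangback 
[... 2923 characters left out ...]
 1.224 -1.4    2.218  1.421  0.534  1.517]
0.3 50 hangup [0. 0.] [ 1.788  0.802 -1.196  2.272  0.431  0.219  2.362]
0.3 50 hangback [0. 0.] [ 1.805  0.801 -1.212  2.24   0.379  0.261  2.415]
0.3 55 pick [0. 0.] [ 0.447  0.562 -1.433  2.339  1.58   0.821 -0.197]
0.3 55 pick-60 [0. 0.] [-0.256 -0.023 -0.553  2.381  0.881  0.358  0.286]
0.3 55 pick-100 [0. 0.] [-0.906 -0.161  0.031  2.41   0.756  0.479  0.388]
0.3 55 lift [0. 0.] [-0.241 -0.017 -0.522  2.287  0.7    0.397  0.518]
0.3 55 hang [0. 0.] [ 1.731  1.195 -1.422  2.196  1.386  0.628  1.495]
0.3 55 hangup [0. 0.] [ 1.701  0.698 -1.135  2.252  0.312  0.259  2.404]
0.3 55 hangback [0. 0.] [ 1.707  0.684 -1.143  2.215  0.243  0.302  2.464]
```

```bash
cat > map.py <<'E'
from ik import *
u,_=fit(D,np.array([.34,.4,0,0,.4,0,.3,0,0,0]),.1)
q0s=[D[1][0],[-1.4,.12,.54,2.3,1.1,.5,-.4],[1.6,.7,-1.1,2.3,1.8,.3,.4],[1,.2,-1.3,2.35,1,.4,.3],[.1,-.2,-.4,2.35,.3,.5,1]]
def E(g,thd,yaw):
    th=np.radians(thd); z=np.array([np.cos(th)*np.cos(yaw),np.cos(th)*np.sin(yaw),-np.sin(th)])
    return ik(np.array(g)+.0187*z,th,yaw,u,q0s)
if __name__=='__main__':
    for thd in(50,55,60):
        print(thd)
        for z in(.08,.13,.2,.28,.36,.42):
            row=[]
            for y in(.268,.17,.08,0,-.08,-.16,-.24):
                ok=None
                for x in np.arange(.36,.53,.02):
                    e=E([x,y,z],thd,0)[0]
                    if e[0]<.002 and e[1]<.01: ok=x;break
                row.append(None if ok is None else round(ok,2))
            print(z,row,flush=True)
E
timeout 900 python3 map.py
```

```text
50
0.08 [np.float64(0.4), np.float64(0.48), np.float64(0.52), None, np.float64(0.52), np.float64(0.5), np.float64(0.42)]
0.13 [np.float64(0.38), np.float64(0.48), np.float64(0.52), np.float64(0.52), np.float64(0.52), np.float64(0.48), np.float64(0.42)]
0.2 [np.float64(0.36), np.float64(0.46), np.float64(0.5), np.float64(0.5), np.float64(0.5), np.float64(0.46), np.float64(0.38)]
0.28 [np.float64(0.36), np.float64(0.4), np.float64(0.44), np.float64(0.46), np.float64(0.44), np.float64(0.42), np.float64(0.38)]
0.36 [np.float64(0.36), np.float64(0.42), np.float64(0.46), np.float64(0.48), np.float64(0.46), np.float64(0.42), np.float64(0.36)]
0.42 [np.float64(0.36), np.float64(0.46), np.float64(0.5), np.float64(0.5), np.float64(0.5), np.float64(0.46), np.float64(0.38)]
55
0.08 [np.float64(0.36), np.float64(0.46), np.float64(0.5), np.float64(0.52), np.float64(0.5), np.float64(0.46), np.float64(0.4)]
0.13 [np.float64(0.36), np.float64(0.46), np.float64(0.5), np.float64(0.5), np.float64(0.5), np.float64(0.46), np.float64(0.4)]
0.2 [np.float64(0.36), np.float64(0.42), np.float64(0.46), np.float
[... 546 characters left out ...]
at64(0.48), np.float64(0.44), np.float64(0.38)]
0.13 [np.float64(0.36), np.float64(0.42), np.float64(0.46), np.float64(0.48), np.float64(0.46), np.float64(0.44), np.float64(0.36)]
0.2 [np.float64(0.36), np.float64(0.38), np.float64(0.44), np.float64(0.44), np.float64(0.44), np.float64(0.4), np.float64(0.36)]
0.28 [np.float64(0.36), np.float64(0.36), np.float64(0.4), np.float64(0.4), np.float64(0.4), np.float64(0.36), np.float64(0.36)]
0.36 [np.float64(0.36), np.float64(0.4), np.float64(0.44), np.float64(0.44), np.float64(0.44), np.float64(0.4), np.float64(0.36)]
0.42 [np.float64(0.36), np.float64(0.42), np.float64(0.46), np.float64(0.46), np.float64(0.46), np.float64(0.42), np.float64(0.36)]
```

```bash
python3 st.py .37 .268 .30 55 0 | tail -1; python3 st.py .376 .268 .264 55 0|tail -1
```

```text
NEED shift [-0.0247  0.2256 -0.105 ] turn [-0.0133 -0.6073  0.0394]
NEED shift [-0.0187  0.2256 -0.141 ] turn [-0.0133 -0.6073  0.0394]
```

```bash
python3 -m crank '[{"tx":-0.005,"ty":0.03,"tz":0,"rx":0,"ry":-0.06,"rz":0.004},{"tx":-0.01,"ty":0.06,"tz":0,"rx":0,"ry":-0.12,"rz":0.008},{"tx":-0.015,"ty":0.09,"tz":0,"rx":-0.004,"ry":-0.2,"rz":0.012},{"tx":-0.02,"ty":0.12,"tz":0,"rx":-0.006,"ry":-0.28,"rz":0.016},{"tx":-0.025,"ty":0.15,"tz":0,"rx":-0.008,"ry":-0.36,"rz":0.022},{"tx":-0.025,"ty":0.18,"tz":-0.02,"rx":-0.01,"ry":-0.44,"rz":0.028},{"tx":-0.025,"ty":0.205,"tz":-0.04,"rx":-0.012,"ry":-0.52,"rz":0.034},{"tx":-0.025,"ty":0.226,"tz":-0.07,"rx":-0.013,"ry":-0.607,"rz":0.039},{"tx":-0.025,"ty":0.226,"tz":-0.105,"rx":-0.013,"ry":-0.607,"rz":0.039},{"tx":-0.019,"ty":0.226,"tz":-0.141,"rx":-0.013,"ry":-0.607,"rz":0.039},{"tx":-0.019,"ty":0.226,"tz":-0.141,"rx":-0.013,"ry":-0.607,"rz":0.039},{"tx":-0.019,"ty":0.226,"tz":-0.141,"rx":-0.013,"ry":-0.607,"rz":0.039},{"tx":-0.019,"ty":0.226,"tz":-0.141,"rx":-0.013,"ry":-0.607,"rz":0.039}]' 0.08; python3 st.py .433 .268 .182 55 0
```

```text
time_s: 13.5
ee_pos: [0.3879, 0.2671, 0.2505]
tool_rot: [0.003, 0.954, 0.001, 0.301]
wrist_force: [0.7, 0.3, -0.3]
opening: 0.0805
grip_force: 0.0
t 13.5 tcp [0.3879 0.2671 0.2505] gp [0.3771 0.2671 0.2658] z [ 0.5741 -0.0001 -0.8188] y [0.005  1.     0.0034]
q [-0.2799 -0.0227 -0.721   2.2929  0.8329  0.6901 -0.0514] F [ 0.6951  0.308  -0.2965] T [ 0.0964  0.5091 -0.0347] op 0.080549441722117 g 0.0
NEED shift [ 0.0559  0.0009 -0.0838] turn [-0.0034  0.0006  0.005 ]
```

```bash
python3 -m crank '[{"tx":0.011,"ty":0.001,"tz":-0.017,"rx":-0.003,"ry":0,"rz":0.005},{"tx":0.022,"ty":0.001,"tz":-0.034,"rx":-0.003,"ry":0,"rz":0.005},{"tx":0.034,"ty":0.001,"tz":-0.051,"rx":-0.003,"ry":0,"rz":0.005},{"tx":0.045,"ty":0.001,"tz":-0.068,"rx":-0.003,"ry":0,"rz":0.005},{"tx":0.052,"ty":0.001,"tz":-0.078,"rx":-0.003,"ry":0,"rz":0.005},{"tx":0.056,"ty":0.001,"tz":-0.084,"rx":-0.003,"ry":0,"rz":0.005},{"tx":0.056,"ty":0.001,"tz":-0.084,"rx":-0.003,"ry":0,"rz":0.005},{"tx":0.056,"ty":0.001,"tz":-0.084,"rx":-0.003,"ry":0,"rz":0.005}]'; python3 st.py .433 .268 .182 55 0;
```

```text
time_s: 14.17
ee_pos: [0.4442, 0.2687, 0.1673]
tool_rot: [0.0, 0.953, 0.001, 0.302]
wrist_force: [-0.1, 0.1, 0.3]
opening: 0.08
grip_force: 0.0
t 14.17 tcp [0.4442 0.2687 0.1673] gp [0.4335 0.2687 0.1826] z [ 0.5764  0.0011 -0.8172] y [-0.0003  1.      0.0011]
q [-0.3112  0.2401 -0.6416  2.3054  1.281   0.6449 -0.416 ] F [-0.1048  0.0687  0.2918] T [ 0.027   0.5497 -0.003 ] op 0.08001191654200789 g 0.0
NEED shift [-0.0005 -0.0007 -0.0006] turn [-0.0011  0.0034 -0.0003]
```

```bash
python3 -c "
from h import *
a=cam('side'); save('s5',cv2.resize(a[0]['color'][150:270,215:345],None,fx=4.6,fy=4.6,interpolation=cv2.INTER_CUBIC))"
```

```text
(no output)
```

View pics/s5.png

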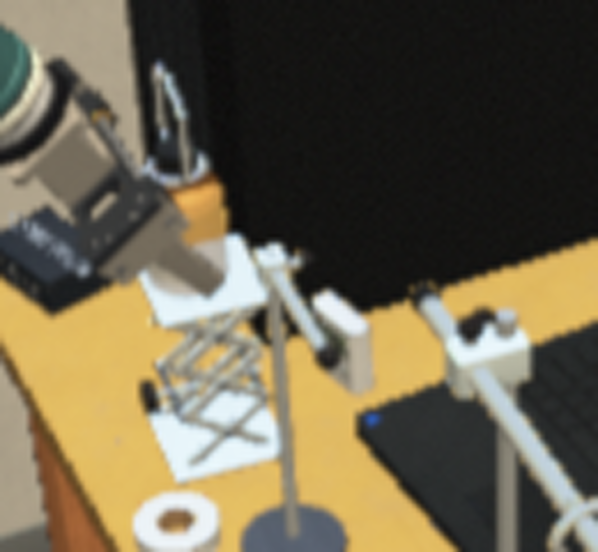

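The fingers straddle the bottle body, with a fingertip at about (215,285), and the hanger at about (170,110) is clear of the gripper. I close, lift a little and check.

```bash
python3 -m crank '[{"tx":0,"ty":0,"tz":0,"rx":0,"ry":0,"rz":0},{"tx":0,"ty":0,"tz":0,"rx":0,"ry":0,"rz":0},{"tx":0,"ty":0,"tz":0,"rx":0,"ry":0,"rz":0},{"tx":0,"ty":0,"tz":0,"rx":0,"ry":0,"rz":0},{"tx":0,"ty":0,"tz":0,"rx":0,"ry":0,"rz":0},{"tx":0,"ty":0,"tz":0,"rx":0,"ry":0,"rz":0}]' 0.03 40; python3 -m crank '[{"tx":0,"ty":0,"tz":0.005,"rx":0,"ry":0,"rz":0},{"tx":0,"ty":0,"tz":0.015,"rx":0,"ry":0,"rz":0},{"tx":0,"ty":0,"tz":0.03,"rx":0,"ry":0,"rz":0},{"tx":0,"ty":0,"tz":0.04,"rx":0,"ry":0,"rz":0},{"tx":0,"ty":0,"tz":0.04,"rx":0,"ry":0,"rz":0}]'; python3 st.py .44 .268 .42 55 0; cat > bot.py <<'E'
from h import *
import sys
from scipy.optimize import least_squares
x0,y0,z0=map(float,sys.argv[1:4]) # rough bottle underside
for n in('side','top'):
    W=cloud(*cam(n)).reshape(-1,3);W=W[np.isfinite(W[:,0])]
    Q=W[(np.hypot(W[:,0]-x0,W[:,1]-y0)<.05)]
    h=Q[(Q[:,2]>z0+.118)&(Q[:,2]<z0+.18)]
    t=h[h[:,2]>z0+.145]
    print(n,len(h),len(t))
    if len(t)>4:
        d=np.linalg.svd(t[:,:2]-t[:,:2].mean(0))[2][0]; d*=np.sign(d[1]); print(' top mean',t.mean(0).round(4),'yaw',-np.arctan2(d[0],d[1]).round(3),'zmax',np.sort(t[:,2])[-3:].round(4),'y',t[:,1].min().round(4),t[:,1].max().round(4))
    for lo,hi in((.085,.095),(.10,.115)):
        q=Q[(Q[:,2]>z0+lo)&(Q[:,2]<z0+hi)]
        if len(q)>4: print(' cap/neck',lo,len(q),np.median(q,0).round(4))
E
python3 bot.py .4385 .268 .19
```

```text
time_s: 14.72
ee_pos: [0.4429, 0.2679, 0.1655]
tool_rot: [-0.001, 0.954, -0.0, 0.301]
wrist_force: [-3.4, -3.0, 7.2]
opening: 0.0575
grip_force: 40.0
time_s: 15.13
ee_pos: [0.4428, 0.2692, 0.2063]
tool_rot: [-0.001, 0.954, 0.001, 0.301]
wrist_force: [-0.6, 0.2, -3.0]
opening: 0.0571
grip_force: 40.0
t 15.13 tcp [0.4428 0.2692 0.2063] gp [0.4321 0.2691 0.2216] z [ 0.5747  0.0029 -0.8184] y [-0.0025  1.      0.0018]
q [-0.2611  0.1525 -0.6764  2.2721  1.0988  0.6448 -0.2194] F [-0.6462  0.1802 -2.9945] T [0.0808 0.9695 0.0051] op 0.0571338340712589 g 39.99824523925781
NEED shift [ 0.0079 -0.0012  0.1983] turn [-0.0018  0.0013 -0.0025]
side 73 32
 top mean [0.4355 0.26   0.349 ] yaw -0.075 zmax [0.3597 0.3599 0.3615] y 0.2335 0.2998
 cap/neck 0.085 24 [0.4357 0.2525 0.2784]
 cap/neck 0.1 72 [0.4328 0.2635 0.3007]
top 62 31
 top mean [0.4373 0.2679 0.3509] yaw -0.034 zmax [0.3611 0.363  0.3633] y 0.2384 0.3011
 cap/neck 0.085 22 [0.4286 0.2628 0.2812]
 cap/neck 0.1 80 [0.4325 0.2703 0.3006]
```

```bash
python3 -m crank '[{"tx":0,"ty":0,"tz":0.01,"rx":0,"ry":0,"rz":0},{"tx":0,"ty":0,"tz":0.03,"rx":0,"ry":0,"rz":0},{"tx":0,"ty":0,"tz":0.05,"rx":0,"ry":0,"rz":0},{"tx":0.005,"ty":0,"tz":0.07,"rx":0,"ry":0,"rz":0},{"tx":0.015,"ty":0,"tz":0.09,"rx":0,"ry":0,"rz":0},{"tx":0.025,"ty":0,"tz":0.11,"rx":0,"ry":0,"rz":0},{"tx":0.035,"ty":0,"tz":0.13,"rx":0,"ry":0,"rz":0},{"tx":0.045,"ty":0,"tz":0.15,"rx":0,"ry":0,"rz":0},{"tx":0.055,"ty":-0.005,"tz":0.17,"rx":0,"ry":0,"rz":0},{"tx":0.065,"ty":-0.015,"tz":0.185,"rx":0,"ry":0,"rz":0},{"tx":0.075,"ty":-0.03,"tz":0.195,"rx":0,"ry":0,"rz":0},{"tx":0.085,"ty":-0.05,"tz":0.2,"rx":0,"ry":0,"rz":0},{"tx":0.095,"ty":-0.07,"tz":0.2,"rx":0,"ry":0,"rz":0},{"tx":0.105,"ty":-0.09,"tz":0.2,"rx":0,"ry":0,"rz":0},{"tx":0.11,"ty":-0.11,"tz":0.2,"rx":0,"ry":0,"rz":0},{"tx":0.11,"ty":-0.13,"tz":0.2,"rx":0,"ry":0,"rz":0},{"tx":0.11,"ty":-0.15,"tz":0.2,"rx":0,"ry":0,"rz":0},{"tx":0.11,"ty":-0.16,"tz":0.2,"rx":0,"ry":0,"rz":0},{"tx":0.11,"ty":-0.16,"tz":0.2,"rx":0,"ry":0,"rz":0}]'; python3 st.py .54 -.24 .42 55 0.0
```

```text
time_s: 16.82
ee_pos: [0.5518, 0.1049, 0.4022]
tool_rot: [0.001, 0.954, -0.001, 0.298]
wrist_force: [-0.6, 0.6, -4.5]
opening: 0.0573
grip_force: 40.0
t 16.82 tcp [0.5518 0.1049 0.4022] gp [0.5411 0.1049 0.4176] z [ 0.5693 -0.0032 -0.8221] y [ 0.0029  1.     -0.0019]
q [ 0.0298 -0.1219 -0.3576  2.0076  0.2387  0.6864  1.0891] F [-0.6458  0.612  -4.5204] T [0.0549 1.0325 0.0361] op 0.057292851826267394 g 39.998756647109985
NEED shift [-0.001  -0.3449  0.0025] turn [ 0.0019 -0.0052  0.0029]
```

```bash
python3 -m crank '[{"tx":0,"ty":-0.01,"tz":0.005,"rx":0,"ry":0,"rz":0},{"tx":0,"ty":-0.03,"tz":0.01,"rx":0,"ry":0,"rz":0},{"tx":0,"ty":-0.05,"tz":0.01,"rx":0,"ry":0,"rz":0},{"tx":0,"ty":-0.07,"tz":0.01,"rx":0,"ry":0,"rz":0},{"tx":0,"ty":-0.09,"tz":0.01,"rx":0,"ry":0,"rz":0},{"tx":0,"ty":-0.11,"tz":0.01,"rx":0,"ry":0,"rz":0},{"tx":0,"ty":-0.13,"tz":0.01,"rx":0,"ry":0,"rz":0},{"tx":0,"ty":-0.15,"tz":0.01,"rx":0,"ry":0,"rz":0},{"tx":0,"ty":-0.17,"tz":0.01,"rx":0,"ry":0,"rz":0},{"tx":0,"ty":-0.19,"tz":0.01,"rx":0,"ry":0,"rz":0},{"tx":0,"ty":-0.21,"tz":0.01,"rx":0,"ry":0,"rz":0},{"tx":0,"ty":-0.23,"tz":0.01,"rx":0,"ry":0,"rz":0},{"tx":0,"ty":-0.25,"tz":0.01,"rx":0,"ry":0,"rz":0},{"tx":0,"ty":-0.27,"tz":0.01,"rx":0,"ry":0,"rz":0},{"tx":0,"ty":-0.29,"tz":0.01,"rx":0,"ry":0,"rz":0},{"tx":0,"ty":-0.31,"tz":0.01,"rx":0,"ry":0,"rz":0},{"tx":0,"ty":-0.33,"tz":0.01,"rx":0,"ry":0,"rz":0},{"tx":0,"ty":-0.344,"tz":0.01,"rx":0,"ry":0,"rz":0},{"tx":0,"ty":-0.344,"tz":0.01,"rx":0,"ry":0,"rz":0},{"tx":0,"ty":-0.344,"tz":0.01,"rx":0,"ry":0,"rz":0}]'; python3 st.py .405 -.239 .42 55 0.02
```

```text
time_s: 18.48
ee_pos: [0.5524, -0.2348, 0.413]
tool_rot: [-0.001, 0.954, 0.001, 0.299]
wrist_force: [-0.6, 0.7, -3.1]
opening: 0.0572
grip_force: 40.0
t 18.48 tcp [ 0.5524 -0.2348  0.413 ] gp [ 0.5418 -0.2349  0.4283] z [ 0.5703  0.0018 -0.8215] y [-0.0026  1.      0.0004]
q [ 0.1563 -0.0568  0.3284  1.929  -0.3766  0.7549  2.271 ] F [-0.6309  0.711  -3.1428] T [0.0309 0.9921 0.0144] op 0.05724832125113444 g 39.99898552894592
NEED shift [-0.1367 -0.0039 -0.0083] turn [-0.0004 -0.0041  0.0174]
```

```bash
python3 -m crank '[{"tx":-0.01,"ty":0,"tz":0,"rx":0,"ry":0,"rz":0},{"tx":-0.03,"ty":-0.001,"tz":0,"rx":0,"ry":0,"rz":0.005},{"tx":-0.05,"ty":-0.002,"tz":0,"rx":0,"ry":0,"rz":0.01},{"tx":-0.07,"ty":-0.003,"tz":0,"rx":0,"ry":0,"rz":0.017},{"tx":-0.09,"ty":-0.004,"tz":0,"rx":0,"ry":-0.004,"rz":0.017},{"tx":-0.11,"ty":-0.004,"tz":0,"rx":0,"ry":-0.004,"rz":0.017},{"tx":-0.125,"ty":-0.004,"tz":0,"rx":0,"ry":-0.004,"rz":0.017},{"tx":-0.135,"ty":-0.004,"tz":0,"rx":0,"ry":-0.004,"rz":0.017},{"tx":-0.135,"ty":-0.004,"tz":0,"rx":0,"ry":-0.004,"rz":0.017},{"tx":-0.135,"ty":-0.004,"tz":0,"rx":0,"ry":-0.004,"rz":0.017}]'; python3 st.py .408 -.239 .25 55 0.02
```

```text
time_s: 19.32
ee_pos: [0.4172, -0.2388, 0.4149]
tool_rot: [-0.01, 0.953, 0.003, 0.303]
wrist_force: [0.1, -0.3, -2.9]
opening: 0.0572
grip_force: 40.0
t 19.32 tcp [ 0.4172 -0.2388  0.4149] gp [ 0.4064 -0.239   0.4302] z [ 0.5769  0.0109 -0.8167] y [-0.0199  0.9998 -0.0007]
q [ 0.272  -0.2925  0.3496  2.1037 -0.351   0.8404  2.3965] F [ 0.0561 -0.2517 -2.9361] T [-0.0709  0.9836 -0.0151] op 0.05715273886415822 g 39.99847054481506
NEED shift [ 0.0015 -0.     -0.1802] turn [0.0006 0.0042 0.0001]
```

```bash
python3 -m crank '[{"tx":0,"ty":0,"tz":-0.01,"rx":0,"ry":0.004,"rz":0},{"tx":0,"ty":0,"tz":-0.03,"rx":0,"ry":0.004,"rz":0},{"tx":0.001,"ty":0,"tz":-0.05,"rx":0,"ry":0.004,"rz":0},{"tx":0.001,"ty":0,"tz":-0.07,"rx":0,"ry":0.004,"rz":0},{"tx":0.001,"ty":0,"tz":-0.09,"rx":0,"ry":0.004,"rz":0},{"tx":0.001,"ty":0,"tz":-0.11,"rx":0,"ry":0.004,"rz":0},{"tx":0.001,"ty":0,"tz":-0.13,"rx":0,"ry":0.004,"rz":0},{"tx":0.001,"ty":0,"tz":-0.15,"rx":0,"ry":0.004,"rz":0},{"tx":0.001,"ty":0,"tz":-0.17,"rx":0,"ry":0.004,"rz":0},{"tx":0.001,"ty":0,"tz":-0.18,"rx":0,"ry":0.004,"rz":0},{"tx":0.001,"ty":0,"tz":-0.18,"rx":0,"ry":0.004,"rz":0}]'; python3 st.py .41 -.239 .14 55 0.02
```

```text
time_s: 20.23
ee_pos: [0.4175, -0.2395, 0.232]
tool_rot: [-0.009, 0.955, 0.002, 0.298]
wrist_force: [0.7, -0.1, -3.0]
opening: 0.0574
grip_force: 40.0
t 20.23 tcp [ 0.4175 -0.2395  0.232 ] gp [ 0.4068 -0.2396  0.2473] z [ 0.5689  0.0096 -0.8223] y [-0.0181  0.9998 -0.0008]
q [-0.1535 -0.1059  0.851   2.3876 -0.7455  0.4665  2.9173] F [ 0.7004 -0.1278 -3.0127] T [0.0235 0.8622 0.0231] op 0.05738322190229173 g 39.998542070388794
NEED shift [ 0.0033  0.0007 -0.1073] turn [ 0.0009 -0.0055  0.0019]
```

```bash
cat > sim.py <<'E'
from map import *
np.set_printoptions(precision=3,suppress=True)
def step(q,g,thd,yaw):
    th=np.radians(thd); z=np.array([np.cos(th)*np.cos(yaw),np.cos(th)*np.sin(yaw),-np.sin(th)])
    return ik(np.array(g)+.0187*z,th,yaw,u,[q])
def run(q,way,n=12):
    for (a,b) in zip(way[:-1],way[1:]):
        for s in np.linspace(0,1,n+1)[1:]:
            w=np.array(a)*(1-s)+np.array(b)*s; e,q=step(q,w[:3],w[3],w[4])
        print(np.round(b,3),'err',np.round(e,4),q)
    return q
E
python3 - <<'E'
from sim import *
q=np.array([-0.1535,-0.1059,0.851,2.3876,-0.7455,0.4665,2.895])
print('direct'); run(q,[(.407,-.2395,.247,55,.02),(.41,-.239,.18,55,.02),(.41,-.239,.108,55,.02),(.47,-.239,.108,55,.02),(.47,-.239,.078,55,.02)])
for yw in(-.4,-.7,-1.0):
    print('yaw',yw); run(q,[(.407,-.2395,.247,55,.02),(.407,-.239,.247,55,yw),(.41,-.239,.108,55,yw),(.41,-.239,.108,55,.02)])
print('x fwd'); run(q,[(.407,-.2395,.247,55,.02),(.407,-.35,.247,55,.02),(.407,-.35,.108,55,.02),(.407,-.239,.108,55,.02)])
print('th'); run(q,[(.407,-.2395,.247,55,.02),(.407,-.2395,.247,65,.02),(.407,-.239,.108,65,.02)])
E
```

```text
direct
[ 0.41  -0.239  0.18  55.     0.02 ] err [0.024 0.046] [-0.905 -0.29   1.53   2.42  -0.226  0.296  2.481]
[ 0.41  -0.239  0.108 55.     0.02 ] err [0.085 0.121] [-0.96  -0.29   1.53   2.42   0.055  0.318  2.165]
[ 0.47  -0.239  0.108 55.     0.02 ] err [0.1   0.096] [-1.068 -0.29   1.53   2.42   0.308  0.24   1.824]
[ 0.47  -0.239  0.078 55.     0.02 ] err [0.126 0.117] [-1.081 -0.29   1.53   2.42   0.364  0.262  1.76 ]
yaw -0.4
[ 0.407 -0.239  0.247 55.    -0.4  ] err [0. 0.] [ 0.517 -0.098 -0.019  2.419 -0.268  0.219  1.912]
[ 0.41  -0.239  0.108 55.    -0.4  ] err [0.024 0.141] [ 0.167  0.213  0.382  2.42  -1.252  0.17   2.9  ]
[ 0.41  -0.239  0.108 55.     0.02 ] err [0.015 0.085] [ 1.492  0.434 -0.858  2.334 -0.576  0.17   2.9  ]
yaw -0.7
[ 0.407 -0.239  0.247 55.    -0.7  ] err [0. 0.] [ 0.882 -0.073 -0.528  2.389  0.616  0.287  0.668]
[ 0.41  -0.239  0.108 55.    -0.7  ] err [0.011 0.038] [ 1.499  1.1   -1.55   2.42   1.865  1.275 -0.192]
[ 0.41  -0.239  0.108 55.     0.02 ] err [0. 0.] [ 1.865  1.168 -1.545  2.395  1.696  0.741  0.889]
yaw -1.0
[ 0.407 -0.239  0.247 55.    -1.   ] err [0. 0.] [ 0.826 -0.01  -0.63   2.337  0.902  0.547  0.04 ]
[ 0.41  -0.239  0.108 55.    -1.   ] err [0. 0.] [ 1.186  0.648 -1.172  2.42   1.741  0.999 -0.698]
[ 0.41  -0.239  0.108 55.     0.02 ] err [0. 0.] [ 1.865  1.165 -1.543  2.395  1.695  0.737  0.888]
x fwd
[ 0.407 -0.35   0.247 55.     0.02 ] err [0.021 0.045] [-0.728 -0.29   1.53   2.27  -0.309  0.463  2.69 ]
[ 0.407 -0.35   0.108 55.     0.02 ] err [0.11  0.139] [-0.785 -0.29   1.53   2.42  -0.047  0.264  2.409]
[ 0.407 -0.239  0.108 55.     0.02 ] err [0.084 0.122] [-0.954 -0.29   1.53   2.42   0.045  0.322  2.18 ]
th
[ 0.407 -0.24   0.247 65.     0.02 ] err [0. 0.] [-0.104 -0.056  0.732  2.291 -0.415  0.579  2.538]
[ 0.407 -0.239  0.108 65.     0.02 ] err [0. 0.] [ 1.014  0.314 -0.428  2.35  -0.714  0.199  2.9  ]
```

```bash
python3 - <<'E'
from sim import *
q=np.array([-0.1535,-0.1059,0.851,2.3876,-0.7455,0.4665,2.895])
A=(.407,-.2395,.247,55,.02)
print('A'); run(q,[A,(.375,-.2395,.26,55,-.4),(.36,-.2395,.26,55,-.9),(.37,-.239,.108,55,-.9),(.41,-.239,.108,55,.02),(.47,-.239,.108,55,.02),(.47,-.239,.078,55,.02),(.435,-.239,.127,55,.02)])
print('B'); run(q,[A,(.375,-.2395,.28,55,-.4),(.36,-.2395,.28,55,-.8),(.36,-.2395,.28,55,.02),(.41,-.239,.108,55,.02)])
print('C'); run(q,[A,(.375,-.28,.26,55,-.4),(.36,-.30,.26,55,-.8),(.37,-.30,.108,55,-.8),(.40,-.3,.108,55,.02),(.41,-.239,.108,55,.02)])
E
```

```text
A
[ 0.375 -0.24   0.26  55.    -0.4  ] err [0. 0.] [ 1.147 -0.167 -0.52   2.42  -0.669  0.328  2.358]
[ 0.36 -0.24  0.26 55.   -0.9 ] err [0. 0.] [ 1.569 -0.29  -1.074  2.402  0.012  0.321  1.1  ]
[ 0.37  -0.239  0.108 55.    -0.9  ] err [0.088 0.11 ] [ 2.137 -0.29  -1.55   2.42  -0.495  0.271  1.641]
[ 0.41  -0.239  0.108 55.     0.02 ] err [0. 0.] [ 1.865  1.17  -1.546  2.395  1.696  0.743  0.889]
[ 0.47  -0.239  0.108 55.     0.02 ] err [0. 0.] [ 1.712  1.178 -1.515  2.301  1.724  0.772  0.825]
[ 0.47  -0.239  0.078 55.     0.02 ] err [0. 0.] [ 1.69   1.226 -1.455  2.308  1.827  0.77   0.778]
[ 0.435 -0.239  0.127 55.     0.02 ] err [0. 0.] [ 1.815  1.099 -1.55   2.349  1.63   0.709  0.886]
B
[ 0.375 -0.24   0.28  55.    -0.4  ] err [0. 0.] [ 0.581 -0.216 -0.022  2.42  -0.284  0.345  1.967]
[ 0.36 -0.24  0.28 55.   -0.8 ] err [0. 0.] [ 1.165 -0.256 -0.698  2.401  0.121  0.364  1.105]
[ 0.36 -0.24  0.28 55.    0.02] err [0. 0.] [ 0.44  -0.179  0.344  2.383 -0.694  0.6    2.9  ]
[ 0.41  -0.239  0.108 55.     0.02 ] err [0.085 0.121] [-0.96  -0.29   1.53   2.42   0.055  0.318  2.165]
C
[ 0.375 -0.28   0.26  55.    -0.4  ] err [0. 0.] [ 0.286 -0.156  0.358  2.42  -0.328  0.288  2.115]
[ 0.36 -0.3   0.26 55.   -0.8 ] err [0. 0.] [ 0.824 -0.119 -0.283  2.396  0.425  0.291  0.931]
[ 0.37  -0.3    0.108 55.    -0.8  ] err [0.011 0.039] [ 1.685  1.098 -1.55   2.42   1.871  1.224 -0.122]
[ 0.4   -0.3    0.108 55.     0.02 ] err [0. 0.] [ 1.964  1.217 -1.541  2.308  1.566  0.738  1.152]
[ 0.41  -0.239  0.108 55.     0.02 ] err [0. 0.] [ 1.866  1.176 -1.55   2.395  1.697  0.75   0.891]
```

```bash
python3 - <<'E'
from sim import *
q=np.array([-0.1535,-0.1059,0.851,2.3876,-0.7455,0.4665,2.895])
A=(.407,-.2395,.247,55,.02)
print('D'); run(q,[A,(.375,-.29,.26,55,-.4),(.37,-.35,.26,55,-.85),(.37,-.35,.12,55,-.85),(.39,-.30,.115,55,-.4),(.41,-.239,.108,55,.02)])
print('E'); run(q,[A,(.375,-.29,.26,55,-.4),(.38,-.35,.26,55,-1.05),(.38,-.35,.12,55,-1.05),(.39,-.30,.115,55,-.5),(.41,-.239,.108,55,.02)])
E
python3 -c "
from h import *
W=cloud(*cam('top')).reshape(-1,3);x,y,z=W.T
for lo,hi in((-.6,-.43),(-.43,-.3),(-.3,-.1),(-.1,.05)):
    q=W[(x>.27)&(x<.44)&(y>lo)&(y<hi)&(z>.008)&(z<.12)]
    print(lo,len(q),q.min(0).round(3) if len(q) else '',q.max(0).round(3) if len(q) else '')
"
```

```text
D
[ 0.375 -0.29   0.26  55.    -0.4  ] err [0. 0.] [ 0.208 -0.152  0.458  2.412 -0.33   0.291  2.142]
[ 0.37 -0.35  0.26 55.   -0.85] err [0. 0.] [ 0.614 -0.048 -0.007  2.338  0.503  0.289  0.885]
[ 0.37 -0.35  0.12 55.   -0.85] err [0. 0.] [ 1.215  0.357 -0.667  2.42   2.067  0.381 -0.623]
[ 0.39  -0.3    0.115 55.    -0.4  ] err [0. 0.] [ 1.87   1.113 -1.55   2.419  1.875  0.901  0.373]
[ 0.41  -0.239  0.108 55.     0.02 ] err [0. 0.] [ 1.864  1.146 -1.533  2.395  1.693  0.717  0.884]
E
[ 0.375 -0.29   0.26  55.    -0.4  ] err [0. 0.] [ 0.208 -0.152  0.458  2.412 -0.33   0.291  2.142]
[ 0.38 -0.35  0.26 55.   -1.05] err [0. 0.] [ 0.615 -0.005 -0.119  2.297  0.798  0.434  0.352]
[ 0.38 -0.35  0.12 55.   -1.05] err [0. 0.] [ 0.609  0.301 -0.125  2.409  1.864  0.357 -0.766]
[ 0.39  -0.3    0.115 55.    -0.5  ] err [0.003 0.009] [ 1.82   1.1   -1.55   2.42   1.89   0.974  0.234]
[ 0.41  -0.239  0.108 55.     0.02 ] err [0. 0.] [ 1.865  1.158 -1.54   2.395  1.694  0.73   0.886]
-0.6 528 [ 0.334 -0.6    0.008] [ 0.44  -0.431  0.087]
-0.43 31 [ 0.336 -0.428  0.008] [ 0.44  -0.398  0.02 ]
-0.3 160 [ 0.27  -0.254  0.008] [ 0.44  -0.1    0.119]
-0.1 249 [ 0.272 -0.1    0.008] [0.44  0.05  0.082]
```

```bash
python3 -m crank '[{"tx":-0.004,"ty":-0.004,"tz":0.005,"rx":0,"ry":0,"rz":-0.04},{"tx":-0.010,"ty":-0.012,"tz":0.01,"rx":0,"ry":0,"rz":-0.1},{"tx":-0.016,"ty":-0.022,"tz":0.013,"rx":0,"ry":0,"rz":-0.18},{"tx":-0.022,"ty":-0.032,"tz":0.013,"rx":0,"ry":0,"rz":-0.26},{"tx":-0.028,"ty":-0.044,"tz":0.013,"rx":0,"ry":0,"rz":-0.34},{"tx":-0.033,"ty":-0.055,"tz":0.013,"rx":0,"ry":0,"rz":-0.42},{"tx":-0.034,"ty":-0.065,"tz":0.013,"rx":0,"ry":0,"rz":-0.49},{"tx":-0.035,"ty":-0.075,"tz":0.013,"rx":0,"ry":0,"rz":-0.56},{"tx":-0.036,"ty":-0.086,"tz":0.013,"rx":0,"ry":0,"rz":-0.63},{"tx":-0.038,"ty":-0.097,"tz":0.013,"rx":0,"ry":0,"rz":-0.71},{"tx":-0.039,"ty":-0.108,"tz":0.013,"rx":0,"ry":0,"rz":-0.79},{"tx":-0.04,"ty":-0.118,"tz":0.013,"rx":0,"ry":0,"rz":-0.87},{"tx":-0.04,"ty":-0.118,"tz":0.013,"rx":0,"ry":0,"rz":-0.87},{"tx":-0.04,"ty":-0.118,"tz":0.013,"rx":0,"ry":0,"rz":-0.87},{"tx":-0.04,"ty":-0.118,"tz":0.013,"rx":0,"ry":0,"rz":-0.87}]'; python3 st.py .37 -.35 .12 55 -0.85
```

```text
time_s: 21.53
ee_pos: [0.3789, -0.3569, 0.2469]
tool_rot: [0.392, 0.87, -0.124, 0.273]
wrist_force: [-0.2, 0.2, -3.9]
opening: 0.0572
grip_force: 40.0
t 21.53 tcp [ 0.3789 -0.3569  0.2469] gp [ 0.3718 -0.3489  0.2622] z [ 0.3778 -0.4292 -0.8204] y [ 0.7499  0.6615 -0.0007]
q [ 0.6595 -0.0475 -0.0554  2.33    0.4846  0.2971  0.9019] F [-0.1827  0.2314 -3.8717] T [0.6866 0.6495 0.0258] op 0.05723899738903041 g 39.99900162220001
NEED shift [-0.0018 -0.0011 -0.1422] turn [-0.0012 -0.0019 -0.002 ]
```

```bash
python3 -m crank '[{"tx":0,"ty":0,"tz":-0.008,"rx":0,"ry":0,"rz":0},{"tx":0,"ty":0,"tz":-0.02,"rx":0,"ry":0,"rz":0},{"tx":0,"ty":0,"tz":-0.032,"rx":0,"ry":0,"rz":0},{"tx":0,"ty":0,"tz":-0.044,"rx":0,"ry":0,"rz":0},{"tx":0,"ty":0,"tz":-0.056,"rx":0,"ry":0,"rz":0},{"tx":0,"ty":0,"tz":-0.068,"rx":0,"ry":0,"rz":0},{"tx":0,"ty":0,"tz":-0.08,"rx":0,"ry":0,"rz":0},{"tx":0,"ty":0,"tz":-0.092,"rx":0,"ry":0,"rz":0},{"tx":0,"ty":0,"tz":-0.104,"rx":0,"ry":0,"rz":0},{"tx":0,"ty":0,"tz":-0.116,"rx":0,"ry":0,"rz":0},{"tx":0,"ty":0,"tz":-0.128,"rx":0,"ry":0,"rz":0},{"tx":-0.001,"ty":-0.001,"tz":-0.138,"rx":0,"ry":0,"rz":0},{"tx":-0.001,"ty":-0.001,"tz":-0.142,"rx":0,"ry":0,"rz":0},{"tx":-0.001,"ty":-0.001,"tz":-0.142,"rx":0,"ry":0,"rz":0}]'; python3 st.py .39 -.30 .115 55 -0.4; python3 st.py .41 -.239 .108 55 0.02 | tail -1
```

```text
time_s: 22.7
ee_pos: [0.3764, -0.3577, 0.1039]
tool_rot: [0.394, 0.87, -0.123, 0.272]
wrist_force: [-0.8, -0.1, -3.6]
opening: 0.057
grip_force: 40.0
t 22.7 tcp [ 0.3764 -0.3577  0.1039] gp [ 0.3694 -0.3497  0.1193] z [ 0.3752 -0.4279 -0.8222] y [ 0.7516  0.6596 -0.0004]
q [ 0.9384  0.3001 -0.3604  2.4338  2.2053  0.2899 -0.8085] F [-0.8267 -0.1214 -3.5561] T [ 0.7503  0.6515 -0.0371] op 0.05704022712938511 g 39.99848484992981
NEED shift [ 0.0235  0.0535 -0.0042] turn [-0.0029 -0.0046  0.4505]
NEED shift [ 0.0443  0.1189 -0.0112] turn [-0.0019 -0.0053  0.8705]
```

```bash
python3 -m crank '[{"tx":0.004,"ty":0.004,"tz":0,"rx":0,"ry":-0.002,"rz":0.03},{"tx":0.008,"ty":0.008,"tz":0,"rx":0,"ry":-0.004,"rz":0.07},{"tx":0.012,"ty":0.013,"tz":0,"rx":0,"ry":-0.004,"rz":0.11},{"tx":0.016,"ty":0.018,"tz":0,"rx":0,"ry":-0.004,"rz":0.15},{"tx":0.02,"ty":0.023,"tz":0,"rx":0,"ry":-0.004,"rz":0.2},{"tx":0.024,"ty":0.029,"tz":0,"rx":0,"ry":-0.004,"rz":0.25},{"tx":0.028,"ty":0.035,"tz":0,"rx":0,"ry":-0.004,"rz":0.3},{"tx":0.031,"ty":0.041,"tz":0,"rx":0,"ry":-0.004,"rz":0.35},{"tx":0.0335,"ty":0.047,"tz":0,"rx":0,"ry":-0.004,"rz":0.4},{"tx":0.0335,"ty":0.0535,"tz":0,"rx":0,"ry":-0.004,"rz":0.45},{"tx":0.0335,"ty":0.0535,"tz":0,"rx":0,"ry":-0.004,"rz":0.45},{"tx":0.0335,"ty":0.0535,"tz":0,"rx":0,"ry":-0.004,"rz":0.45},{"tx":0.0335,"ty":0.0535,"tz":0,"rx":0,"ry":-0.004,"rz":0.45}]'; python3 st.py .415 -.239 .108 55 0.02
```

```text
time_s: 23.78
ee_pos: [0.4109, -0.3058, 0.106]
tool_rot: [0.191, 0.934, -0.06, 0.296]
wrist_force: [0.0, -1.2, -2.7]
opening: 0.0575
grip_force: 40.0
t 23.78 tcp [ 0.4109 -0.3058  0.106 ] gp [ 0.401  -0.3016  0.1213] z [ 0.53   -0.2248 -0.8176] y [0.3916 0.9201 0.0008]
q [ 1.3389  0.3703 -0.7298  2.4194  2.7507  0.1661 -0.8496] F [ 0.0196 -1.2237 -2.7353] T [ 0.4027  0.8536 -0.0029] op 0.05750541733791681 g 39.99820947647095
NEED shift [ 0.0148  0.067  -0.0133] turn [-0.0003  0.0028  0.4223]
```

```bash
python3 - <<'E'
from sim import *
q=np.array([1.3389,.3703,-.7298,2.4194,2.7507,.171,-.8496])
A=(.401,-.3016,.1213,55,-.402)
for w in([(.415,-.239,.113,55,.02)],[(.415,-.27,.116,55,-.2),(.415,-.239,.113,55,.02)],[(.401,-.3016,.1213,55,-.2),(.405,-.3,.1213,55,.02),(.415,-.239,.113,55,.02)]):
    print(); run(q,[A]+w+[(.467,-.239,.108,55,.02),(.47,-.239,.078,55,.02),(.435,-.239,.127,55,.02)],n=8)
E
```

```text
[ 0.415 -0.239  0.113 55.     0.02 ] err [0. 0.] [ 1.703  0.646 -1.169  2.391  1.693  0.17   0.703]
[ 0.467 -0.239  0.108 55.     0.02 ] err [0. 0.] [ 1.573  0.72  -1.156  2.311  1.715  0.26   0.644]
[ 0.47  -0.239  0.078 55.     0.02 ] err [0. 0.] [ 1.564  0.851 -1.166  2.313  1.905  0.363  0.524]
[ 0.435 -0.239  0.127 55.     0.02 ] err [0. 0.] [ 1.684  0.641 -1.202  2.354  1.495  0.197  0.863]

[ 0.415 -0.27   0.116 55.    -0.2  ] err [0. 0.] [ 1.573  0.518 -1.017  2.4    2.243  0.17  -0.097]
[ 0.415 -0.239  0.113 55.     0.02 ] err [0. 0.] [ 1.703  0.646 -1.169  2.391  1.693  0.17   0.703]
[ 0.467 -0.239  0.108 55.     0.02 ] err [0. 0.] [ 1.573  0.72  -1.156  2.311  1.715  0.26   0.644]
[ 0.47  -0.239  0.078 55.     0.02 ] err [0. 0.] [ 1.564  0.851 -1.166  2.313  1.905  0.363  0.524]
[ 0.435 -0.239  0.127 55.     0.02 ] err [0. 0.] [ 1.684  0.641 -1.202  2.354  1.495  0.197  0.863]

[ 0.401 -0.302  0.121 55.    -0.2  ] err [0. 0.] [ 1.729  0.58  -1.107  2.367  1.846  0.17   0.403]
[ 0.405 -0.3    0.121 55.     0.02 ] err [0. 0.] [ 1.891  0.821 -1.306  2.299  1.282  0.331  1.28 ]
[ 0.415 -0.239  0.113 55.     0.02 ] err [0. 0.] [ 1.754  0.726 -1.253  2.389  1.657  0.263  0.767]
[ 0.467 -0.239  0.108 55.     0.02 ] err [0. 0.] [ 1.615  0.788 -1.228  2.309  1.697  0.339  0.691]
[ 0.47  -0.239  0.078 55.     0.02 ] err [0. 0.] [ 1.59   0.897 -1.21   2.312  1.876  0.414  0.574]
[ 0.435 -0.239  0.127 55.     0.02 ] err [0. 0.] [ 1.732  0.724 -1.286  2.352  1.532  0.292  0.856]
```

```bash
python3 -m crank '[{"tx":0.001,"ty":0,"tz":0,"rx":0,"ry":0,"rz":0.03},{"tx":0.001,"ty":0.001,"tz":0,"rx":0,"ry":0,"rz":0.07},{"tx":0.002,"ty":0.001,"tz":0,"rx":0,"ry":0,"rz":0.11},{"tx":0.003,"ty":0.002,"tz":0,"rx":0,"ry":0,"rz":0.15},{"tx":0.004,"ty":0.002,"tz":0,"rx":0,"ry":0,"rz":0.2},{"tx":0.005,"ty":0.003,"tz":0,"rx":0,"ry":0,"rz":0.25},{"tx":0.005,"ty":0.004,"tz":0,"rx":0,"ry":0,"rz":0.3},{"tx":0.005,"ty":0.004,"tz":0,"rx":0,"ry":0,"rz":0.36},{"tx":0.005,"ty":0.005,"tz":0,"rx":0,"ry":0,"rz":0.42},{"tx":0.005,"ty":0.005,"tz":0,"rx":0,"ry":0,"rz":0.42},{"tx":0.005,"ty":0.005,"tz":0,"rx":0,"ry":0,"rz":0.42},{"tx":0.005,"ty":0.005,"tz":0,"rx":0,"ry":0,"rz":0.42}]'; python3 st.py .415 -.239 .108 55 0.02
```

```text
time_s: 24.78
ee_pos: [0.4147, -0.3024, 0.1023]
tool_rot: [0.006, 0.955, -0.005, 0.296]
wrist_force: [0.1, 0.3, -4.4]
opening: 0.0574
grip_force: 40.0
t 24.78 tcp [ 0.4147 -0.3024  0.1023] gp [ 0.4041 -0.3022  0.1178] z [ 0.5654 -0.012  -0.8247] y [ 0.0133  0.9999 -0.0054]
q [ 1.8408  0.7396 -1.229   2.3077  1.2844  0.2562  1.2194] F [ 0.1163  0.3111 -4.4065] T [ 0.0635  0.957  -0.062 ] op 0.057360179539752094 g 39.99834358692169
NEED shift [ 0.011   0.0636 -0.0097] turn [ 0.0055 -0.0098  0.0334]
```

```bash
python3 -m crank '[{"tx":0.001,"ty":0.005,"tz":-0.001,"rx":0.005,"ry":-0.005,"rz":0.01},{"tx":0.003,"ty":0.014,"tz":-0.002,"rx":0.005,"ry":-0.01,"rz":0.02},{"tx":0.005,"ty":0.024,"tz":-0.004,"rx":0.005,"ry":-0.01,"rz":0.033},{"tx":0.007,"ty":0.034,"tz":-0.005,"rx":0.005,"ry":-0.01,"rz":0.033},{"tx":0.008,"ty":0.044,"tz":-0.006,"rx":0.005,"ry":-0.01,"rz":0.033},{"tx":0.008,"ty":0.054,"tz":-0.006,"rx":0.005,"ry":-0.01,"rz":0.033},{"tx":0.008,"ty":0.061,"tz":-0.006,"rx":0.005,"ry":-0.01,"rz":0.033},{"tx":0.008,"ty":0.0635,"tz":-0.006,"rx":0.005,"ry":-0.01,"rz":0.033},{"tx":0.008,"ty":0.0635,"tz":-0.006,"rx":0.005,"ry":-0.01,"rz":0.033},{"tx":0.008,"ty":0.0635,"tz":-0.006,"rx":0.005,"ry":-0.01,"rz":0.033}]'; python3 st.py .466 -.2385 .112 55 0.02
cat > rel.py <<'E'
from h import *
a=cam('side')
save('s6',cv2.resize(a[0]['color'][220:320,310:400],None,fx=5.8,fy=5.8,interpolation=cv2.INTER_CUBIC))
for n,c in(('side',a),('top',cam('top'))):
    W=cloud(*c).reshape(-1,3);x,y,z=W.T
    t=W[(x>.40)&(x<.436)&(y>-.285)&(y<-.19)&(z>.225)&(z<.27)]
    if len(t)>4:
        d=np.linalg.svd(t[:,:2]-t[:,:2].mean(0))[2][0]; d*=np.sign(d[1]); print(n,'wire',len(t),t.mean(0).round(4),'yaw',round(-np.arctan2(d[0],d[1]),3),'z',np.sort(t[:,2])[-4:].round(4),'y',t[:,1].min().round(4),t[:,1].max().round(4))
    k=W[(x>.442)&(x<.51)&(y>-.26)&(y<-.22)&(z>.195)&(z<.31)]
    for lo,hi in((.195,.212),(.212,.24),(.24,.265),(.265,.3)):
        q=k[(k[:,2]>=lo)&(k[:,2]<hi)]
        if len(q):print('  hook',lo,len(q),q.mean(0).round(4),q.min(0).round(4),q.max(0).round(4))
E
python3 rel.py
```

```text
time_s: 25.62
ee_pos: [0.4235, -0.239, 0.097]
tool_rot: [-0.008, 0.953, 0.003, 0.303]
wrist_force: [0.3, -0.8, -4.1]
opening: 0.0572
grip_force: 40.0
t 25.62 tcp [ 0.4235 -0.239   0.097 ] gp [ 0.4127 -0.2392  0.1123] z [ 0.5771  0.0106 -0.8166] y [-0.0163  0.9999  0.0015]
q [ 1.7431  0.6961 -1.2209  2.3955  1.701   0.2224  0.7155] F [ 0.2745 -0.8058 -4.0657] T [ 0.0047  0.9794 -0.0429] op 0.05723253673725066 g 39.998191595077515
NEED shift [ 0.0533  0.0007 -0.0003] turn [-0.0016  0.0044  0.0037]
side wire 50 [ 0.4162 -0.2454  0.241 ] yaw -0.059 z [0.2475 0.2478 0.2484 0.2507] y -0.2726 -0.2062
  hook 0.195 14 [ 0.4737 -0.2392  0.21  ] [ 0.4631 -0.2426  0.2047] [ 0.4812 -0.2362  0.2119]
  hook 0.212 51 [ 0.4719 -0.2411  0.2232] [ 0.451  -0.2469  0.212 ] [ 0.493  -0.2358  0.2376]
  hook 0.24 17 [ 0.4799 -0.2416  0.2537] [ 0.474  -0.2443  0.2404] [ 0.4863 -0.2378  0.2643]
  hook 0.265 26 [ 0.4692 -0.2414  0.2836] [ 0.4614 -0.2438  0.2674] [ 0.4758 -0.238   0.3   ]
top wire 25 [ 0.4177 -0.2376  0.2428] yaw -0.088 z [0.2506 0.251  0.2515 0.2528] y -0.2681 -0.2064
  hook 0.195 4 [ 0.4731 -0.2364  0.2094] [ 0.4684 -0.2386  0.2075] [ 0.4808 -0.2336  0.2115]
  hook 0.212 15 [ 0.4754 -0.2344  0.2227] [ 0.4528 -0.238   0.2127] [ 0.4911 -0.2319  0.2386]
  hook 0.24 3 [ 0.4814 -0.234   0.2565] [ 0.4785 -0.2351  0.2528] [ 0.4833 -0.2321  0.263 ]
  hook 0.265 3 [ 0.4695 -0.2332  0.2866] [ 0.4662 -0.2337  0.2754] [ 0.4732 -0.2323  0.2935]
```

View pics/s6.png

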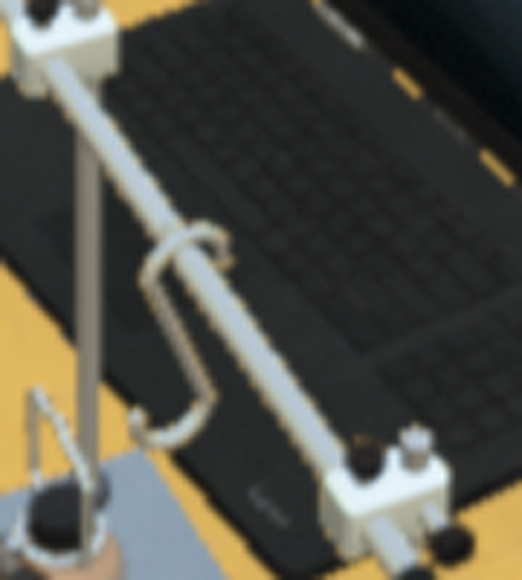

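The view shows the bottle with its hanger at about (60,440), in front and to the left of the hook's lower curl at about (175,425). Depth puts the wire about 53 mm short in x, level in y within 3 mm, and above the tip. I advance over the tip.

```bash
python3 -m crank '[{"tx":0.004,"ty":0,"tz":0,"rx":0,"ry":0,"rz":0.01},{"tx":0.012,"ty":0,"tz":0,"rx":0,"ry":0.004,"rz":0.02},{"tx":0.02,"ty":0.001,"tz":0,"rx":0,"ry":0.004,"rz":0.03},{"tx":0.028,"ty":0.001,"tz":0,"rx":0,"ry":0.004,"rz":0.03},{"tx":0.036,"ty":0.001,"tz":0,"rx":0,"ry":0.004,"rz":0.03},{"tx":0.044,"ty":0.001,"tz":0,"rx":0,"ry":0.004,"rz":0.03},{"tx":0.049,"ty":0.001,"tz":0,"rx":0,"ry":0.004,"rz":0.03},{"tx":0.053,"ty":0.001,"tz":0,"rx":0,"ry":0.004,"rz":0.03},{"tx":0.053,"ty":0.001,"tz":0,"rx":0,"ry":0.004,"rz":0.03},{"tx":0.053,"ty":0.001,"tz":0,"rx":0,"ry":0.004,"rz":0.03}]'; python3 st.py
python3 - <<'E'
from h import *
a=cam('side')
save('s7',cv2.resize(a[0]['color'][235:325,315:385],None,fx=6.5,fy=6.5,interpolation=cv2.INTER_CUBIC))
E
```

```text
time_s: 26.55
ee_pos: [0.4766, -0.2375, 0.0972]
tool_rot: [-0.022, 0.953, 0.008, 0.301]
wrist_force: [-0.4, 0.4, -4.2]
opening: 0.057
grip_force: 40.0
t 26.55 tcp [ 0.4766 -0.2375  0.0972] gp [ 0.4658 -0.2381  0.1125] z [ 0.574   0.0289 -0.8184] y [-0.0473  0.9989  0.0021]
q [ 1.5999  0.7286 -1.1809  2.3046  1.6058  0.2578  0.7828] F [-0.4282  0.3712 -4.1612] T [-0.0531  1.0114  0.0007] op 0.05701910847765706 g 39.998284578323364
```

View pics/s7.png

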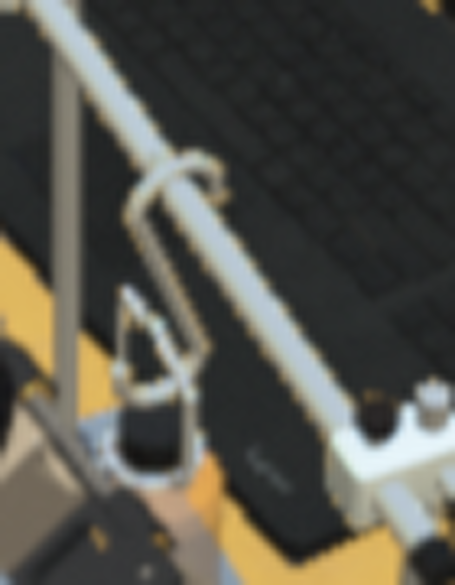

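The wire now passes over the hook's tip, at about (120,370), and lies between the tip and the shank at about (200,350), with the curl inside the hanger window. I lower it while watching the force.

```bash
python3 -m crank '[{"tx":0,"ty":0,"tz":-0.004,"rx":0,"ry":0,"rz":0},{"tx":0,"ty":0,"tz":-0.009,"rx":0,"ry":0,"rz":0},{"tx":0,"ty":0,"tz":-0.014,"rx":0,"ry":0,"rz":0}]'; python3 -m crank '[{"tx":0,"ty":0,"tz":-0.004,"rx":0,"ry":0,"rz":0},{"tx":0,"ty":0,"tz":-0.008,"rx":0,"ry":0,"rz":0},{"tx":0,"ty":0,"tz":-0.012,"rx":0,"ry":0,"rz":0},{"tx":0,"ty":0,"tz":-0.012,"rx":0,"ry":0,"rz":0}]'; python3 -c "
from h import *
for n in('side','top'):
    W=cloud(*cam(n)).reshape(-1,3);x,y,z=W.T
    t=W[(x>.44)&(x<.50)&(y>-.285)&(y<-.19)&(z>.19)&(z<.245)&(abs(y+.239)>.01)]; print(n,'wire',len(t),t.mean(0).round(4),t.min(0).round(4),t.max(0).round(4))
    k=W[(x>.442)&(x<.52)&(y>-.25)&(y<-.225)&(z>.245)&(z<.3)]; print('shank',k.mean(0).round(4),k.min(0).round(4),k.max(0).round(4))
"
```

```text
time_s: 26.85
ee_pos: [0.4761, -0.2382, 0.0831]
tool_rot: [-0.022, 0.953, 0.007, 0.301]
wrist_force: [0.3, 0.3, -4.0]
opening: 0.0571
grip_force: 40.0
time_s: 27.18
ee_pos: [0.4758, -0.2378, 0.0705]
tool_rot: [-0.021, 0.953, 0.008, 0.301]
wrist_force: [-0.5, 0.2, -3.6]
opening: 0.0575
grip_force: 40.0
side wire 39 [ 0.4683 -0.2477  0.2118] [ 0.4655 -0.2739  0.194 ] [ 0.4732 -0.2083  0.2214]
shank [ 0.473  -0.2415  0.2732] [ 0.4622 -0.2455  0.2455] [ 0.4861 -0.2365  0.2999]
top wire 19 [ 0.4707 -0.2332  0.2138] [ 0.4669 -0.2676  0.1954] [ 0.474  -0.2041  0.2252]
shank [ 0.4756 -0.2332  0.2698] [ 0.4666 -0.2354  0.2519] [ 0.4808 -0.2312  0.2991]
```

```bash
for i in 1 2; do python3 -m crank '[{"tx":0,"ty":0,"tz":-0.0015,"rx":0,"ry":0,"rz":0},{"tx":0,"ty":0,"tz":-0.003,"rx":0,"ry":0,"rz":0},{"tx":0,"ty":0,"tz":-0.003,"rx":0,"ry":0,"rz":0}]' | grep -E 'pos|force'; done; python3 -m crank '[{"tx":0,"ty":0,"tz":-0.001,"rx":0,"ry":0,"rz":0},{"tx":0,"ty":0,"tz":-0.001,"rx":0,"ry":0,"rz":0}]' | grep -E 'pos|force'
```

```text
ee_pos: [0.4764, -0.2379, 0.0682]
wrist_force: [-0.9, -0.3, -3.7]
grip_force: 40.0
ee_pos: [0.4766, -0.2377, 0.0652]
wrist_force: [0.2, 0.1, -2.7]
grip_force: 40.0
ee_pos: [0.4772, -0.2377, 0.0648]
wrist_force: [-0.4, -0.6, 0.1]
grip_force: 40.0
```

```bash
python3 -m crank '[{"tx":0,"ty":0,"tz":0,"rx":0,"ry":0,"rz":0},{"tx":0,"ty":0,"tz":0,"rx":0,"ry":0,"rz":0},{"tx":0,"ty":0,"tz":0,"rx":0,"ry":0,"rz":0}]' 0.062 10; python3 -m crank '[{"tx":0,"ty":0,"tz":0,"rx":0,"ry":0,"rz":0},{"tx":0,"ty":0,"tz":0,"rx":0,"ry":0,"rz":0},{"tx":0,"ty":0,"tz":0,"rx":0,"ry":0,"rz":0},{"tx":0,"ty":0,"tz":0,"rx":0,"ry":0,"rz":0},{"tx":0,"ty":0,"tz":0,"rx":0,"ry":0,"rz":0}]' 0.085; python3 st.py; cat > chk.py <<'E'
from h import *
from scipy.optimize import least_squares
for n in('side','top'):
    W=cloud(*cam(n)).reshape(-1,3);x,y,z=W.T
    t=W[(x>.44)&(x<.50)&(y>-.285)&(y<-.19)&(z>.185)&(z<.24)&(abs(y+.239)>.01)]; print(n,'wire',len(t),np.median(t,0).round(4),t.min(0).round(4),t.max(0).round(4))
    b=W[(x>.42)&(x<.53)&(y>-.29)&(y<-.19)&(z>.055)&(z<.118)]
    if len(b)>15:
        s=least_squares(lambda p:np.hypot(b[:,0]-p[0],b[:,1]-p[1])-.029,[.475,-.239],loss='soft_l1',f_scale=.002); print(' body',len(b),s.x.round(4),np.median(abs(s.fun)).round(4))
    c=W[(x>.42)&(x<.53)&(y>-.29)&(y<-.19)&(z>.15)&(z<.17)]; print(' cap',len(c),np.median(c,0).round(4) if len(c) else '')
    k=W[(x>.442)&(x<.52)&(y>-.255)&(y<-.22)&(z>.24)&(z<.3)]; print(' shank',k.mean(0).round(4)); k=W[(x>.442)&(x<.52)&(abs(y+.239)<.008)&(z>.3)&(z<.36)]; print(' top',k[:,2].max().round(4))
E
python3 chk.py
```

```text
time_s: 28.2
ee_pos: [0.4767, -0.2378, 0.0645]
tool_rot: [-0.022, 0.953, 0.008, 0.302]
wrist_force: [-0.6, -0.1, 0.3]
opening: 0.0618
grip_force: 0.0
time_s: 28.62
ee_pos: [0.4765, -0.2378, 0.0643]
tool_rot: [-0.022, 0.953, 0.008, 0.301]
wrist_force: [-0.7, 0.6, 0.1]
opening: 0.0854
grip_force: 0.0
t 28.62 tcp [ 0.4765 -0.2378  0.0643] gp [ 0.4658 -0.2383  0.0796] z [ 0.5742  0.0284 -0.8182] y [-0.047   0.9989  0.0017]
q [ 1.5856  0.8525 -1.1736  2.3131  1.8564  0.3442  0.6045] F [-0.6651  0.6408  0.0831] T [ 0.0013  0.5627 -0.0013] op 0.08541822689841354 g 0.0
side wire 40 [ 0.4728 -0.2603  0.2088] [ 0.4703 -0.2741  0.185 ] [ 0.4781 -0.2094  0.2164]
 body 75 [ 0.4737 -0.2389] 0.0007
 cap 205 [ 0.4621 -0.2416  0.1621]
 shank [ 0.476  -0.2415  0.2694]
 top 0.3326
top wire 21 [ 0.4741 -0.2253  0.2068] [ 0.4717 -0.2671  0.1896] [ 0.4826 -0.2053  0.2184]
 body 28 [ 0.4738 -0.2378] 0.002
 cap 108 [ 0.4635 -0.2363  0.1611]
 shank [ 0.477  -0.2333  0.2711]
 top 0.3404
```

```bash
python3 -m crank '[{"tx":-0.003,"ty":0,"tz":0.004,"rx":0,"ry":0,"rz":0},{"tx":-0.008,"ty":0,"tz":0.011,"rx":0,"ry":0,"rz":0},{"tx":-0.014,"ty":-0.001,"tz":0.02,"rx":0,"ry":0,"rz":0},{"tx":-0.02,"ty":-0.001,"tz":0.029,"rx":0,"ry":0,"rz":0},{"tx":-0.026,"ty":-0.001,"tz":0.037,"rx":0,"ry":0,"rz":0},{"tx":-0.032,"ty":-0.002,"tz":0.046,"rx":0,"ry":0,"rz":0},{"tx":-0.038,"ty":-0.002,"tz":0.054,"rx":0,"ry":0,"rz":0},{"tx":-0.044,"ty":-0.002,"tz":0.063,"rx":0,"ry":0,"rz":0},{"tx":-0.05,"ty":-0.002,"tz":0.071,"rx":0,"ry":0,"rz":0},{"tx":-0.056,"ty":-0.003,"tz":0.08,"rx":0,"ry":0,"rz":0},{"tx":-0.056,"ty":-0.003,"tz":0.08,"rx":0,"ry":0,"rz":0},{"tx":-0.056,"ty":-0.003,"tz":0.08,"rx":0,"ry":0,"rz":0}]'; python3 st.py; python3 chk.py
```

```text
time_s: 29.72
ee_pos: [0.4204, -0.2412, 0.1445]
tool_rot: [-0.021, 0.953, 0.008, 0.302]
wrist_force: [-0.4, -0.3, -0.2]
opening: 0.0852
grip_force: 0.0
t 29.72 tcp [ 0.4204 -0.2412  0.1445] gp [ 0.4097 -0.2418  0.1598] z [ 0.5749  0.0276 -0.8178] y [-0.0455  0.999   0.0018]
q [ 1.9138  0.7283 -1.4456  2.3583  1.1863  0.3424  1.239 ] F [-0.4466 -0.2889 -0.2198] T [0.0075 0.4984 0.0783] op 0.08523219715824912 g 0.0
side wire 38 [ 0.4731 -0.2624  0.2079] [ 0.4705 -0.2735  0.1855] [ 0.476  -0.2112  0.2142]
 body 293 [ 0.4738 -0.2385] 0.0011
 cap 122 [ 0.4721 -0.2427  0.1594]
 shank [ 0.4756 -0.2413  0.2705]
 top 0.3333
top wire 20 [ 0.4745 -0.2229  0.2111] [ 0.4709 -0.2653  0.1884] [ 0.478  -0.204   0.2194]
 body 82 [ 0.4763 -0.2359] 0.001
 cap 62 [ 0.4735 -0.2359  0.16  ]
 shank [ 0.4759 -0.2335  0.2745]
 top 0.3345
```

```bash
python3 -m crank '[{"tx":-0.01,"ty":0,"tz":0.01,"rx":0,"ry":0,"rz":0},{"tx":-0.02,"ty":0,"tz":0.025,"rx":0,"ry":0,"rz":0},{"tx":-0.03,"ty":0,"tz":0.04,"rx":0,"ry":0,"rz":0},{"tx":-0.03,"ty":0,"tz":0.04,"rx":0,"ry":0,"rz":0},{"tx":-0.03,"ty":0,"tz":0.04,"rx":0,"ry":0,"rz":0},{"tx":-0.03,"ty":0,"tz":0.04,"rx":0,"ry":0,"rz":0},{"tx":-0.03,"ty":0,"tz":0.04,"rx":0,"ry":0,"rz":0},{"tx":-0.03,"ty":0,"tz":0.04,"rx":0,"ry":0,"rz":0},{"tx":-0.03,"ty":0,"tz":0.04,"rx":0,"ry":0,"rz":0},{"tx":-0.03,"ty":0,"tz":0.04,"rx":0,"ry":0,"rz":0},{"tx":-0.03,"ty":0,"tz":0.04,"rx":0,"ry":0,"rz":0},{"tx":-0.03,"ty":0,"tz":0.04,"rx":0,"ry":0,"rz":0},{"tx":-0.03,"ty":0,"tz":0.04,"rx":0,"ry":0,"rz":0},{"tx":-0.03,"ty":0,"tz":0.04,"rx":0,"ry":0,"rz":0},{"tx":-0.03,"ty":0,"tz":0.04,"rx":0,"ry":0,"rz":0},{"tx":-0.03,"ty":0,"tz":0.04,"rx":0,"ry":0,"rz":0}]'; python3 chk.py; python3 - <<'E'
from h import *
o=cv2.imread('pics/side0.png')[...,::-1].astype(int); 
n=cam('side')[0]['color'].astype(int); d=np.abs(o-n).max(2)>60
for nm,(u0,v0,u1,v1) in dict(beaker=(262,288,292,325),tape=(243,255,266,275),marker=(286,328,308,372),water=(400,290,435,345),tipbox=(352,405,425,478),timer=(284,212,300,238),slide=(210,190,242,218),peg=(262,200,292,280)).items(): print(nm,d[v0:v1,u0:u1].mean().round(3))
E
```

```text
time_s: 31.15
ee_pos: [0.3905, -0.2408, 0.1843]
tool_rot: [-0.022, 0.953, 0.008, 0.301]
wrist_force: [0.8, 0.7, 0.0]
opening: 0.0853
grip_force: 0.0
side wire 38 [ 0.4724 -0.2636  0.2092] [ 0.4705 -0.2734  0.1859] [ 0.4769 -0.2095  0.2138]
 body 330 [ 0.4737 -0.2383] 0.0009
 cap 120 [ 0.4717 -0.2422  0.1603]
 shank [ 0.4757 -0.2414  0.2702]
 top 0.335
top wire 19 [ 0.4752 -0.2236  0.2072] [ 0.4713 -0.266   0.1912] [ 0.4786 -0.204   0.214 ]
 body 82 [ 0.4761 -0.2359] 0.0008
 cap 56 [ 0.4743 -0.2342  0.1592]
 shank [ 0.4764 -0.2331  0.2725]
 top 0.3368
beaker 0.55
tape 0.802
marker 0.064
water 0.0
tipbox 0.0
timer 0.005
slide 0.0
peg 0.113
```

```bash
python3 - <<'E'
from h import *
o=cv2.imread('pics/top0.png')[...,::-1].astype(int); c=cam('top'); n=c[0]['color'].astype(int); d=np.abs(o-n).max(2)>60
W=cloud(*c)
for nm,(u0,v0,u1,v1) in dict(beaker=(320,282,338,304),tape=(263,288,282,305),marker=(345,285,384,297),pegfoot=(272,250,300,290)).items(): print(nm,d[v0:v1,u0:u1].mean().round(3),'zmax',np.nanmax(W[v0:v1,u0:u1,2]).round(3))
s=cam('side'); Ws=cloud(*s); print(np.nanmedian(Ws[288:325,262:292,2]),np.nanmedian(Ws[255:275,243:266,2]))
E
```

```text
beaker 0.0 zmax 0.082
tape 0.0 zmax 0.032
marker 0.276 zmax 0.486
pegfoot 0.014 zmax 0.267
0.29581637467305294 0.4379372677421171
```

```bash
python3 -c "
from h import *
print(ticket.hand_in())"
```

```text
the job is handed in; nothing more can be done
None
```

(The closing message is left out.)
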